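# Dry-fit the feet of an upturned chest and lay the level across

### The job

Dry-fit the new feet on the chest that stands upside down on the bench: stand the two round bun feet on the corner blocks at its front, where the drawer knobs are, and the two square block feet on the corner blocks at its back, each centred on its block and upright, the square ones with their sides parallel to the chest's. Once all four feet are standing, lay the spirit level across the tops of the two bun feet, on its lower edge and centred between them, and leave it resting there.

Things in the scene. Friction and masses are not known exactly. Their poses are not given: they have to be found in the camera images.
- bun_foot_1: Round turned bun foot of dark wood, 40 mm tall, 46 mm in diameter with a straight band from 14 to 26 mm height, narrowing to 34 mm at bottom and flat top. The two bun feet are alike and may be exchanged. Starts upright on the grey felt pad (5 mm thick), already the way it goes on the chest. Loose, 45 g. Origin: centre of its underside; z up.
- bun_foot_2: The other round bun foot, just like bun_foot_1. Starts upright on the grey felt pad (5 mm thick), already the way it goes on the chest. Loose, 45 g. Origin: centre of its underside; z up.
- block_foot_1: Square block foot of dark wood, 40 mm tall: a 44 x 44 mm flange 8 mm thick at the bottom, above it a plain 36 x 36 mm shank. The two block feet are alike and may be exchanged. x and y square to its sides. Starts upright on the grey felt pad (5 mm thick), already the way it goes on the chest. Loose, 45 g. Origin: centre of its underside; z up.
- block_foot_2: The other square block foot, just like block_foot_1. x and y square to its sides. Starts upright on the grey felt pad (5 mm thick), already the way it goes on the chest. Loose, 45 g. Origin: centre of its underside; z up.
- level: Short aluminium spirit level with black end caps and yellow vials: 240 mm long (its x), 24 mm thick (its y), 50 mm high (its z), 240 g. Loose; it stands on its lower edge on the felt pad (5 mm thick), beside the feet. Origin: centre of its underside.
- chest: Wooden two-drawer chest standing upside down, heavy and immovable, in any yaw. 180 mm deep (x), 250 mm wide (y); its underside, now up, is 116 mm above the bench. Its front is its -x side: four brass drawer knobs stick out 32 mm there and dark moulding runs along front and both sides; the back (+x) has neither. Origin: on the bench under its centre, z up.
- corner_front_1: Light-wood corner block, 54 x 54 mm, 8 mm thick, dark pilot hole at its centre, fixed on the upturned underside of the chest at its front (knob side) edge, at x = -58, y = +95 mm in the chest's frame. Origin: centre of its top face, 124 mm above the bench, where the foot's underside goes; axes parallel to the chest's.
- corner_front_2: Light-wood corner block, 54 x 54 mm, 8 mm thick, dark pilot hole at its centre, fixed on the upturned underside of the chest at its front (knob side) edge, at x = -58, y = -95 mm in the chest's frame. Origin: centre of its top face, 124 mm above the bench, where the foot's underside goes; axes parallel to the chest's.
- corner_back_1: Light-wood corner block, 54 x 54 mm, 8 mm thick, dark pilot hole at its centre, fixed on the upturned underside of the chest at its back (plain side) edge, at x = +58, y = +95 mm in the chest's frame. Origin: centre of its top face, 124 mm above the bench, where the foot's underside goes; axes parallel to the chest's.
- corner_back_2: Light-wood corner block, 54 x 54 mm, 8 mm thick, dark pilot hole at its centre, fixed on the upturned underside of the chest at its back (plain side) edge, at x = +58, y = -95 mm in the chest's frame. Origin: centre of its top face, 124 mm above the bench, where the foot's underside goes; axes parallel to the chest's.
Mind the look-alikes: they are no part of the job. Leave any blue or orange look-alike of the bun_foot_1 alone. Leave any blue look-alike of the bun_foot_2 alone.

How it is judged:
By the outcome, as a careful person would: the job done as asked, in the order asked, and still so for the second after the job is handed in, with the robot touching nothing.
It also fails if it takes over 128 s, if anything falls off the work surface, if the arm or the gripper's body presses on something with over 40 N, if the wrist force passes 120 N, or if a joint passes its speed limit or range.

### The arm

A 6-joint arm with a two-finger parallel gripper is mounted at the origin on the work surface. World frame = base frame: x ahead of the robot, y to its left, z up, the work surface at z = 0. Lengths are in mm, angles in rad, forces in N, time in s.
With the tool pointing down it reaches from about 350 to 975 mm from the base axis. Payload 7.1 kg.
Tool frame: the origin (TCP) lies at the centre of the arm's flange, where the gripper is bolted on; the fingertips stand 182 mm ahead of it and the grasp point (between the pads) lies 163 mm ahead of it; z points along the fingers, y is the line along which they close (so a half turn about z gives the same grasp; the last joint's range is limited). The gripper opens to 88 mm and grips with 3 to 60 N. Pads are 20 mm wide; open, the fingers measure 115 mm over their backs; the gripper's body (75 mm by 178 mm) begins 61 mm behind the grasp point.
Start: joints at [1.092, 0.423, 1.63, -0, 1.089, -0.019], TCP at [277.324, 560.088, 404.675] pointing down, gripper open.
Joint ranges: [-3, 3], [-0.9, 2.11], [0.09, 2.58], [-1.31, 4.45], [0.11, 2.69], [-2.54, 2.54]. Speed limits (rad/s): [2.39, 2.39, 3.01, 3.14, 3.14, 3.14].

### API

Orientations are given as a rotation vector (axis times angle).
In Python, from workcell import readout, get_image, ctrl gives the robot as it stands.
- The arm moves only by the tool step_arm, never from a script. Its argument "targets" is a list that holds one entry, the list of rows, each a list of 7 numbers: the shift along the world's x, y, z as a fraction of full scale, then the turn, a rotation vector about the world's x, y, z as a fraction of full scale, then the opening, from 0 (shut) to 1 (fully open). In form: [[[dx, dy, dz, wx, wy, wz, claw], ...]]. A call has exactly 5 rows; each row shifts and turns the commanded pose from where the row before left it; what a row does not reach is not made up. Full scale, the value 1, is 0.05 m for a shift and 4 degrees for a turn. A row lasts 1/8 s, in which the tool goes at most 62.5 mm and 10.7 degrees, less where a joint would pass 70% of its speed; a pose out of reach is approached as far as the arm can. A call with a number of a shift or a turn outside -1 to 1 is refused whole. A call with a gripper value outside its range is refused whole. The fingers move at their own pace and stop on an object; the grip force is fixed at half the most. Time passes only in rows, so rows that do not move let the fingers close, or fill a call up. It gives the time, the measured TCP pose, the force, the opening and the grip force at its end, in the units of the state.
- readout.get_obs(): the state, without advancing time (a new reading comes with each control period).
- get_image(name): name is "scene" or "side" or "wrist"; returns a dict with "pixels" (420x560x3 uint8, red, green, blue), "intrinsics" (3x3 intrinsics, pixels), "k1" (the pictures are not rectified: a ray, as slopes to the right and down, at radius r is drawn at 1 + k1 r^2 times it, then the intrinsics apply), "extrinsics" (4x4, takes a point from world to camera coordinates). Camera axes: x right, y down, z forward; pixel columns grow to the right and rows downward; lengths in mm; the calibration is good to about 2 mm. A picture is of the moment at which its call begins. There is no depth.
- ctrl.close_job(): hands the job in; it is judged then, once.
The state is a dict: "t": time; "qpos": joint angles; "qvel": joint speeds; "joint_torque": joint torques, N m; "ee_pos": TCP position; "orientation": TCP orientation; "ft_force": force on the tool from outside, world axes, zero at the start; "moment": the same for the moment, N m; "width": finger opening in mm; "grasp_force": force on a finger pad.
Only numpy, scipy, OpenCV 4.12 (cv2) and the standard library are available. Lean on these libraries where they do the work, as an engineer would, in place of code of your own. Each camera call takes 0.05 s, during which the arm holds its last target. There are 200 camera calls.

## Working session

There is one attempt and no reset: what is moved stays moved. The work goes in short steps, Python scripts to look and compute and a tool call to move; the robot and the scene stay as the last step left them, time stands still between calls to the robot, and variables do not carry over. Pictures are saved under pics/ and viewed, at most 14 in all, crops included, and the job is handed in when it is done.

Besides the shell and the picture viewer there is one more tool, called after "Request:" by a JSON object that holds its "fn" and its "kwargs", one argument or row to a line. step_arm: Moves the arm, as the interface text tells. Shift numbers are shares of 0.05 m and turn numbers shares of 4 degrees, none past 1 either way. Its arguments: {"type":"object","properties":{"targets":{"type":"array"}},"required":["targets"]}

```bash
mkdir -p pics; cat > h.py <<'E'
import numpy as np, cv2
from workcell import readout, get_image, ctrl
def snap(n,f):
    im=get_image(n); cv2.imwrite(f'pics/{f}.png',im['pixels'][:,:,::-1])
    np.savez(f'pics/{f}.npz',**{k:np.array(v) for k,v in im.items()}); return im
def load(f): return dict(np.load(f'pics/{f}.npz'))
def cam(im):
    K=np.array(im['intrinsics'],float);E=np.array(im['extrinsics'],float);return K,E,float(im['k1'])
def px2w(im,uv,z):
    K,E,k1=cam(im);uv=np.atleast_2d(np.array(uv,float))
    p=cv2.undistortPoints(uv.reshape(-1,1,2),K,np.array([k1,0,0,0.])).reshape(-1,2)
    d=np.c_[p,np.ones(len(p))]@E[:3,:3]; c=-E[:3,:3].T@E[:3,3]
    s=(z-c[2])/d[:,2]; return c+d*s[:,None]
def w2px(im,P):
    K,E,k1=cam(im);return cv2.projectPoints(np.atleast_2d(np.array(P,float)),cv2.Rodrigues(E[:3,:3])[0],E[:3,3],K,np.array([k1,0,0,0.]))[0].reshape(-1,2)
E
python3 - <<'E'
from h import *
o=readout.get_obs();print({k:np.round(v,3) for k,v in o.items()})
for n in ('scene','side','wrist'):
    im=snap(n,n+'0');K,E,k=cam(im);print(n,(-E[:3,:3].T@E[:3,3]).round(),E[2,:3].round(2),K[0,0],k)
a=cv2.imread('pics/scene0.png');b=cv2.imread('pics/side0.png')
E
```

```text
{'t': np.float64(0.0), 'qpos': array([ 1.092,  0.424,  1.631, -0.   ,  1.089, -0.019]), 'qvel': array([-0.001, -0.002,  0.   ,  0.001, -0.001,  0.002]), 'joint_torque': array([-0.0000e+00, -5.4465e+01, -2.7365e+01,  6.4000e-02,  2.3000e-02,
       -0.0000e+00]), 'ee_pos': array([277.19 , 559.856, 403.914]), 'orientation': array([-7.160e-01, -3.059e+00,  2.000e-03]), 'ft_force': array([0.168, 0.236, 0.49 ]), 'moment': array([ 0.028, -0.018,  0.016]), 'grasp_force': np.float64(0.0), 'width': np.float64(87.67)}
scene [1025.  325.  795.] [-0.52 -0.39 -0.76] 379.7046933410003 -0.07450452000967621
side [  468. -1093.   841.] [ 0.07  0.81 -0.59] 522.1352367956204 0.06442877879762765
wrist [203. 596. 383.] [ 0.27 -0.14 -0.95] 313.13680172624595 0.008429309136337196
```

View pics/scene0.png

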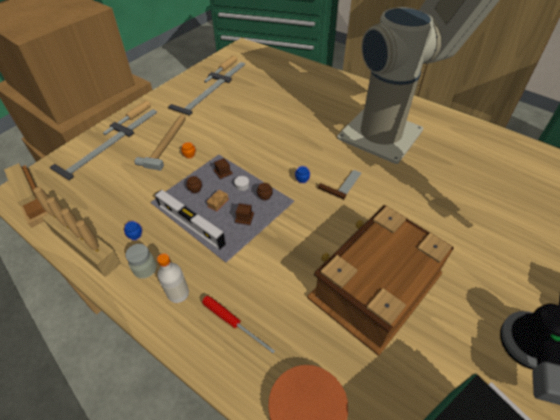

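View pics/side0.png

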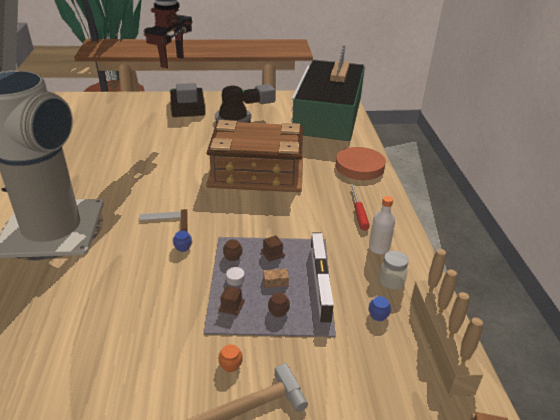

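View pics/wrist0.png

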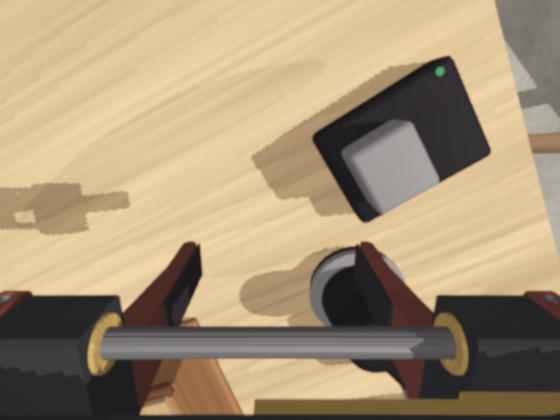

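The scene view shows the pad with dark round feet at about (193,185) and (265,191), and dark square feet at (222,169) and (244,214). Also on the pad are a pale wood block (217,200), a white round piece (242,184) and the level from (155,200) to (222,240). The blue rounds at (303,174) and (133,230) and the orange round at (188,150) are look-alikes off the pad. In the side view, the chest's knobs face that camera (−y).

An enlarged crop should confirm which pieces are which.

```bash
python3 - <<'E'
from h import *
a=cv2.imread('pics/scene0.png');b=cv2.imread('pics/side0.png')
A=cv2.resize(a[150:250,150:300],(450,300),interpolation=cv2.INTER_CUBIC)
B=cv2.resize(b[225:335,200:340],(350,275),interpolation=cv2.INTER_CUBIC)
C=cv2.resize(a[200:350,305:460],(310,300),interpolation=cv2.INTER_CUBIC)
D=cv2.resize(b[115:195,200:310],(412,300),interpolation=cv2.INTER_CUBIC)
M=np.zeros((600,800,3),np.uint8);M[:300,:450]=A;M[:275,450:800]=B;M[300:,:310]=C;M[300:,320:732]=D
cv2.imwrite('pics/crop1.png',M)
s=load('scene0');d=load('side0')
print('chest holes scene',px2w(s,[(391,218),(436,246),(340,271),(388,305)],124).round())
print('feet tops scene',px2w(s,[(193,182),(265,188),(222,166),(244,210),(217,198),(242,181)],45).round())
print('holes side',px2w(d,[(227,126),(290,128),(222,145),(289,146)],124).round())
print('feet side',px2w(d,[(232,244),(278,300),(272,241),(231,292)],45).round())
for n,im in(('s',s),('d',d)):
    g=cv2.cvtColor(im['pixels'],cv2.COLOR_RGB2HSV)
    m=((g[...,2]<75)&(g[...,1]>90)).astype(np.uint8)
    x0,x1,y0,y1=(150,300,150,255) if n=='s' else (205,340,235,335)
    k=np.zeros_like(m);k[y0:y1,x0:x1]=m[y0:y1,x0:x1]
    c,l,st,ce=cv2.connectedComponentsWithStats(k)
    for i in range(1,c):
        if st[i,4]>30:print(n,st[i],ce[i].round(1))
E
```

```text
chest holes scene [[427. 207. 124.]
 [443. 321. 124.]
 [618. 182. 124.]
 [631. 296. 124.]]
feet tops scene [[ 558. -315.   45.]
 [ 459. -135.   45.]
 [ 461. -292.   45.]
 [ 555. -132.   45.]
 [ 564. -218.   45.]
 [ 475. -204.   45.]]
holes side [[449. 302. 124.]
 [634. 283. 124.]
 [434. 189. 124.]
 [620. 176. 124.]]
feet side [[ 456. -145.   45.]
 [ 550. -330.   45.]
 [ 551. -139.   45.]
 [ 453. -302.   45.]]
s [214 162  17  16 164] [221.4 169.5]
s [187 179  15  14 121] [193.5 185.8]
s [257 184  15  16 140] [264.  192.2]
s [235 204  18  21 233] [243.6 215. ]
d [261 241  23  20 223] [272.2 251.3]
d [224 245  17  16 161] [232.1 253.3]
d [219 296  23  19 241] [229.9 305.3]
d [269 299  20  18 219] [277.9 308. ]
```

View pics/crop1.png

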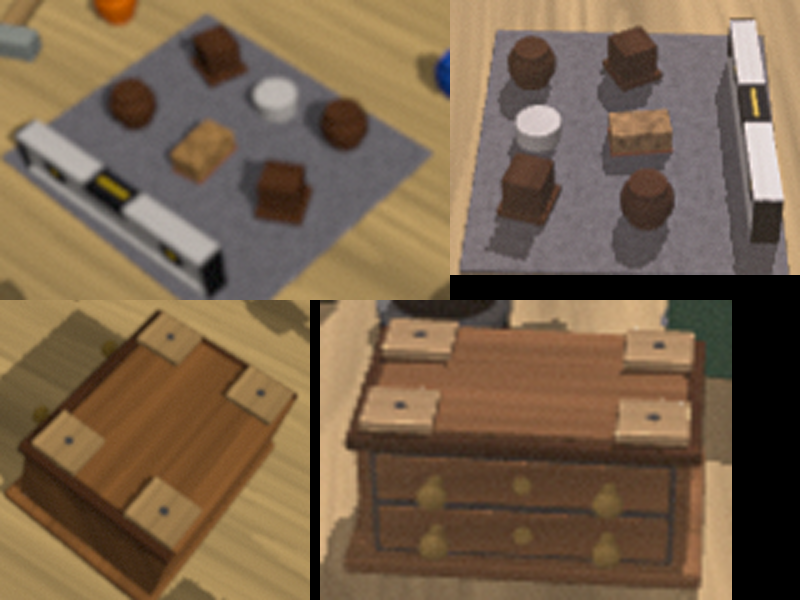

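The crop confirms the choice: bun feet at scene (193,185) and (265,191), block feet at (222,169) and (244,214). All four are dark wood on the pad. The pale wood block, white puck and blue or orange rounds don't fit. World estimates are:

| Item | Position (mm) |
|---|---|
| Buns | about (459,-138), (555,-320) |
| Blocks | about (553,-135), (458,-296) |
| Chest centre | about (530,245), front toward −y |

Next I'll move the wrist camera over the chest.

Request:
{"fn": "step_arm", "kwargs": {
  "targets": [
    [[0.6,-0.68,0.1,0,0,0.5,1],[0.6,-0.68,0.1,0,0,0.5,1],[0.6,-0.68,0.1,0,0,0.5,1],[0.6,-0.68,0.1,0,0,0.5,1],[0.6,-0.68,0.1,0,0,0.5,1]]
  ]
}}

```text
t: 0.78
ee_pos: [428.1, 388.9, 429.7]
orientation: [-0.445, -3.11, 0.0]
ft_force: [0.5, -0.0, -0.5]
width: 87.8
grasp_force: 0.0
```

Request:
{"fn": "step_arm", "kwargs": {
  "targets": [
    [[0.6,-0.68,0.1,0,0,0.5,1],[0.6,-0.68,0.1,0,0,0.5,1],[0.6,-0.68,0.1,0,0,0.5,1],[0.6,-0.68,0.1,0,0,0.5,1],[0,0,0,0,0,0,1]]
  ]
}}

```text
t: 1.4
ee_pos: [548.9, 252.0, 449.8]
orientation: [0.234, 3.132, -0.0]
ft_force: [-0.4, 0.4, -1.3]
width: 87.8
grasp_force: 0.0
```

```bash
python3 - <<'E'
from h import *
o=readout.get_obs();print({k:np.round(o[k],3) for k in('t','qpos','ee_pos','orientation')})
snap('wrist','w1')
E
```

```text
{'t': np.float64(1.4), 'qpos': array([ 0.411,  0.345,  1.637, -0.   ,  1.159, -1.011]), 'ee_pos': array([548.896, 252.039, 449.751]), 'orientation': array([ 0.234,  3.132, -0.   ])}
```

View pics/w1.png

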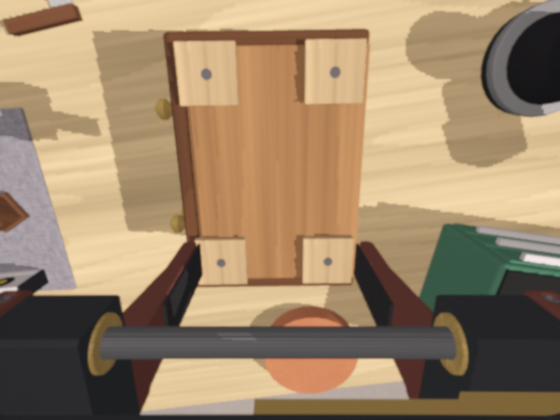

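The wrist view shows all four blocks, with holes near (207,74), (335,72), (221,263) and (328,261). The knobs are on the left, which is the front.

```bash
cat >> h.py <<'E'
def dark(im,uv,r=9):
    u,v=map(int,uv);g=cv2.cvtColor(im['pixels'],cv2.COLOR_RGB2GRAY).astype(float)[v-r:v+r+1,u-r:u+r+1]
    w=np.clip(np.median(g)-25-g,0,None);yy,xx=np.mgrid[v-r:v+r+1,u-r:u+r+1]
    return np.array([(w*xx).sum(),(w*yy).sum()])/w.sum()
def chestfit(P): # order F1(+y),F2(-y),B1,B2 ; P Nx2
    M=np.array([[-58,95],[-58,-95],[58,95],[58,-95.]]);c=P.mean(0)
    H=M.T@(P-c);yaw=np.arctan2(H[0,1]-H[1,0],H[0,0]+H[1,1]);R=np.array([[np.cos(yaw),-np.sin(yaw)],[np.sin(yaw),np.cos(yaw)]])
    return c,yaw,R,M@R.T+c
E
python3 - <<'E'
from h import *
im=load('w1');uv=[dark(im,p) for p in((207,74),(221,263),(335,72),(328,261))]
P=px2w(im,uv,124)[:,:2];c,y,R,F=chestfit(P)
print(np.round(uv,1),P.round(1),c.round(1),np.degrees(y).round(2),F.round(1),(P-F).round(1))
for n,L in(('scene0',((391,218),(436,246),(340,271),(388,305))),('side0',((227,126),(290,128),(222,145),(289,146)))):
    q=load(n);print(n,px2w(q,[dark(q,p,4) for p in L],124)[:,:2].round(1).tolist())
E
```

```text
[[205.9  73.7]
 [220.7 262.5]
 [334.7  71.7]
 [327.4 261.2]] [[430.6 203.9]
 [618.  178.6]
 [446.1 318.5]
 [633.6 293. ]] [532.1 248.5] 82.28 [[430.2 203.8]
 [618.5 178.3]
 [445.8 318.7]
 [634.  293.2]] [[ 0.4  0.1]
 [-0.4  0.3]
 [ 0.4 -0.2]
 [-0.4 -0.2]]
scene0 [[428.7, 204.4], [444.3, 319.2], [617.3, 178.8], [633.0, 293.8]]
side0 [[446.4, 290.1], [632.5, 276.0], [432.4, 183.3], [619.3, 177.1]]
```

Request:
{"fn": "step_arm", "kwargs": {
  "targets": [
    [[0,-0.95,0,0,0,0,1],[0,-0.95,0,0,0,0,1],[0,-0.95,0,0,0,0,1],[0,-0.95,0,0,0,0,1],[0,-0.95,0,0,0,0,1]]
  ]
}}

```text
t: 2.08
ee_pos: [546.6, 16.6, 449.4]
orientation: [-0.226, -3.133, -0.001]
ft_force: [0.7, -0.4, 0.6]
width: 88.1
grasp_force: 0.0
```

Request:
{"fn": "step_arm", "kwargs": {
  "targets": [
    [[0,-0.95,0,0,0,0,1],[0,-0.95,0,0,0,0,1],[0,-0.95,0,0,0,0,1],[0,-0.95,0,0,0,0,1],[0,-0.5,0,0,0,0,1]]
  ]
}}

```text
t: 2.7
ee_pos: [547.2, -199.0, 449.3]
orientation: [-0.229, -3.133, -0.001]
ft_force: [0.1, -0.0, 0.5]
width: 88.1
grasp_force: 0.0
```

Request:
{"fn": "step_arm", "kwargs": {
  "targets": [
    [[0,0,0,0,0,0,1],[0,0,0,0,0,0,1],[0,0,0,0,0,0,1],[0,0,0,0,0,0,1],[0,0,0,0,0,0,1]]
  ]
}}

```text
t: 3.32
ee_pos: [547.4, -197.9, 449.7]
orientation: [0.228, 3.133, 0.0]
ft_force: [-0.0, 0.0, -0.3]
width: 88.0
grasp_force: 0.0
```

```bash
python3 - <<'E'
from h import *
o=readout.get_obs();print({k:np.round(o[k],3) for k in('t','qpos','ee_pos','orientation')})
snap('wrist','w2')
E
```

```text
{'t': np.float64(3.325), 'qpos': array([-0.367,  0.311,  1.686,  0.   ,  1.144, -1.793]), 'ee_pos': array([ 547.381, -197.906,  449.741]), 'orientation': array([0.228, 3.133, 0.   ])}
```

View pics/w2.png

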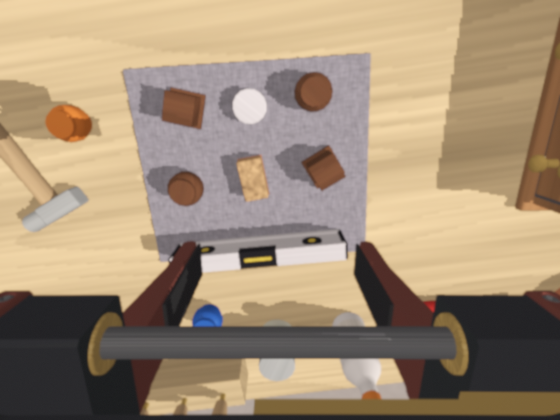

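The wrist view has buns at (314,90) and (186,188), blocks at (184,108) and (323,168), and the level along row 245. I'll measure the top faces closely.

```bash
python3 - <<'E'
from h import *
im=load('w2');p=cv2.cvtColor(im['pixels'],cv2.COLOR_RGB2BGR)
M=np.zeros((600,800,3),np.uint8)
for i,(u,v) in enumerate(((314,90),(186,188),(184,108),(323,168))):
    c=p[v-25:v+25,u-33:u+33];M[(i//2)*300:(i//2)*300+300,(i%2)*400:(i%2)*400+396]=cv2.resize(c,(396,300),interpolation=cv2.INTER_CUBIC)
M=cv2.convertScaleAbs(M,alpha=1.6)
cv2.imwrite('pics/crop2.png',M)
E
```

```text
(no output)
```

View pics/crop2.png

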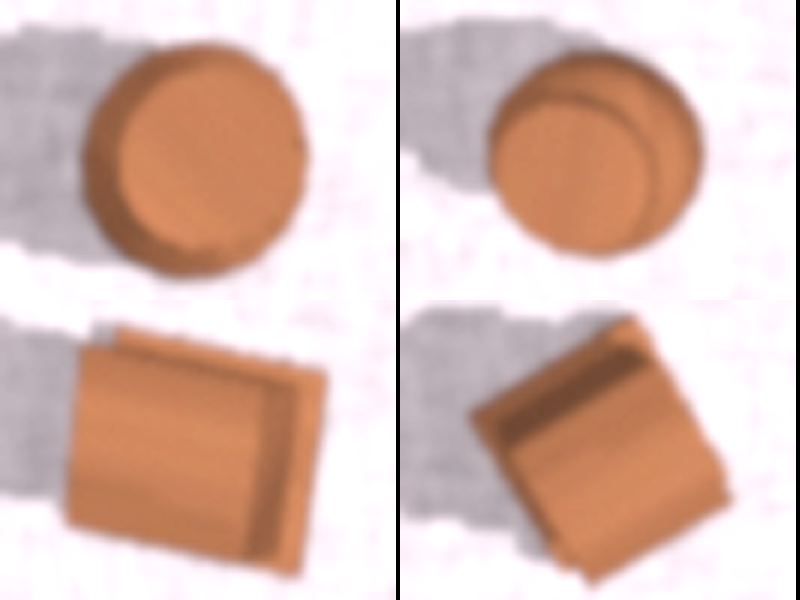

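```bash
python3 - <<'E'
from h import *
im=load('w2')
g=cv2.cvtColor(im['pixels'],cv2.COLOR_RGB2HSV);m=((g[...,1]>100)&(g[...,2]<150)).astype(np.uint8)*255
for (u,v) in ((314,90),(186,188)):
    k=np.zeros_like(m);k[v-25:v+26,u-25:u+26]=m[v-25:v+26,u-25:u+26]
    c=max(cv2.findContours(k,0,1)[0],key=cv2.contourArea);e=cv2.fitEllipse(c)
    w=px2w(im,c.reshape(-1,2),25);(cx,cy),(a,b),_=cv2.fitEllipse(w[:,:2].astype(np.float32));print('bun',np.round(e[0],1),round(cx,1),round(cy,1),'d',round(a,1),round(b,1))
T=lambda L,o:[(o[0]+u/6-.42,o[1]+v/6-.42) for u,v in L]
for L,o in(([(80,47),(263,85),(245,258),(68,224)],(151,83)),([(108,150),(252,65),(332,200),(192,288)],(290,143))):
    w=px2w(im,T(L,o),45)[:,:2];d=np.roll(w,-1,0)-w
    print('block',w.mean(0).round(1),np.linalg.norm(d,axis=1).round(1),(np.degrees(np.arctan2(d[:,1],d[:,0]))%90).round(1))
q=load('scene0')
for L in ((193.5,185.8),(264,192.2)):print('scene',px2w(q,L,25).round(1))
for p in((200,238),(345,233),(200,250),(347,243),(238,250),(277,248)): print(p,px2w(im,p,55).round()[0,:2])
o=readout.get_obs();R=cv2.Rodrigues(o['orientation'])[0];print('toolyaw y',np.degrees(np.arctan2(R[1,1],R[0,1])),R[:,2])
E
```

```text
bun [313.1  91.4] 455.7 -141.9 d 41.7 42.5
bun [185.1 188.2] 551.5 -323.6 d 42.1 45.7
block [ 451.7 -302.4] [35.1 32.9 34.8 33.2] [70.5 70.8 71.  71.3]
block [ 551.9 -138.1] [33.6 33.3 34.  34.8] [23.  24.6 25.5 24. ]
scene [[ 555.5 -319.9   25. ]]
scene [[ 458.9 -139.9   25. ]]
(200, 238) [ 612. -310.]
(345, 233) [ 632. -123.]
(200, 250) [ 629. -313.]
(347, 243) [ 647. -122.]
(238, 250) [ 636. -264.]
(277, 248) [ 641. -213.]
toolyaw y 81.6838018587602 [ 6.78279174e-05 -1.14466668e-05 -9.99999998e-01]
```

All estimates agree within about 3 mm, and gripping on two perpendicular axes at the target will remove the rest. First I'll grasp block A.

Request:
{"fn": "step_arm", "kwargs": {
  "targets": [
    [[-0.374,-0.408,-0.76,0,0,-0.535,1],[-0.374,-0.408,-0.76,0,0,-0.535,1],[-0.374,-0.408,-0.76,0,0,-0.535,1],[-0.374,-0.408,-0.76,0,0,-0.535,1],[-0.374,-0.408,-0.76,0,0,-0.535,1]]
  ]
}}

```text
t: 4.0
ee_pos: [453.3, -301.1, 258.7]
orientation: [0.521, 3.097, -0.001]
ft_force: [0.5, -0.0, -0.9]
width: 87.6
grasp_force: 0.0
```

Request:
{"fn": "step_arm", "kwargs": {
  "targets": [
    [[0,0,0,0,0,0,1],[0,0,0,0,0,0,1],[0,0,0,0,0,0,1],[0,0,0,0,0,0,1],[0,0,0,0,0,0,1]]
  ]
}}

```text
t: 4.62
ee_pos: [454.2, -300.2, 260.4]
orientation: [0.518, 3.097, -0.001]
ft_force: [0.2, 0.1, 0.1]
width: 87.9
grasp_force: 0.0
```

```bash
cat >> h.py <<'E'
def st():
    o=readout.get_obs();R=cv2.Rodrigues(o['orientation'])[0]
    print('t',round(float(o['t']),2),'p',np.round(o['ee_pos'],1),'yaw',np.degrees(np.arctan2(R[1,1],R[0,1])).round(2),'q6',round(float(o['qpos'][5]),2),'tilt',R[:2,2].round(3),'f',np.round(o['ft_force'],1),'w',round(float(o['width']),1))
E
python3 - <<'E'
from h import *
st();snap('wrist','w3')
E
```

```text
t 4.62 p [ 454.2 -300.2  260.4] yaw 71.0 q6 -1.84 tilt [ 0.001 -0.001] f [0.2 0.1 0.1] w 87.9
```

View pics/w3.png

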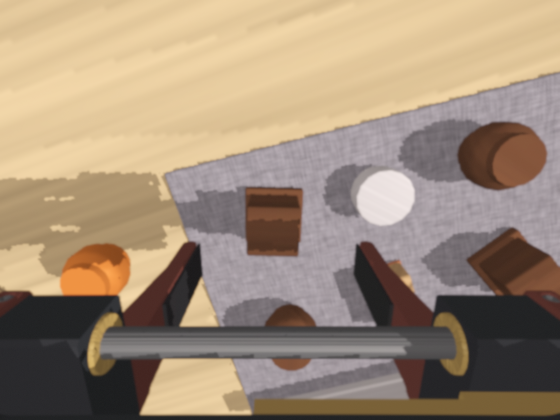

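The block lies between the fingers: its top face spans columns 247–299 and rows 208–255, squared to the fingers.

```bash
python3 - <<'E'
from h import *
im=load('w3');w=px2w(im,[(247,208),(300,208),(298,255),(248,252)],45)[:,:2];d=np.roll(w,-1,0)-w
print(w.mean(0).round(1),np.linalg.norm(d,axis=1).round(1),(np.degrees(np.arctan2(d[:,1],d[:,0]))%90).round(1))
print(w2px(im,[454.2,-300.2,45]))
print('other', px2w(im,[(518,160)],45).round(1),px2w(im,[(502,155)],25).round(1))
E
```

```text
[ 450.7 -302.6] [34.6 33.9 34.3 31.6] [71.  69.9 67.2 70.5]
[[278.39081045 234.75570177]]
other [[ 454.9 -143.9   45. ]] [[ 456.1 -140.3   25. ]]
```

Request:
{"fn": "step_arm", "kwargs": {
  "targets": [
    [[-0.06,-0.046,-0.3,0,0,0,1],[0,0,-0.4,0,0,0,1],[0,0,-0.4,0,0,0,1],[0,0,-0.17,0,0,0,1],[0,0,0,0,0,0,0]]
  ]
}}

```text
t: 5.3
ee_pos: [450.5, -302.6, 195.3]
orientation: [-0.52, -3.097, -0.001]
ft_force: [-0.9, -0.1, 0.3]
width: 81.1
grasp_force: 0.0
```

Request:
{"fn": "step_arm", "kwargs": {
  "targets": [
    [[0,0,0,0,0,0,0],[0,0,0,0,0,0,0],[0,0,0,0,0,0,0],[0,0,0,0,0,0,0],[0,0,0,0,0,0,0]]
  ]
}}

```text
t: 5.92
ee_pos: [450.9, -302.8, 196.4]
orientation: [0.52, 3.098, -0.0]
ft_force: [0.0, 0.3, 1.6]
width: 36.1
grasp_force: 29.8
```

Request:
{"fn": "step_arm", "kwargs": {
  "targets": [
    [[0,0,0,0,0,0,0],[0,0,0,0,0,0,0],[0,0,0.3,0,0,0,0],[0,0,1,0,0,0,0],[0,0,1,0,0,0,0]]
  ]
}}

```text
t: 6.55
ee_pos: [450.6, -302.6, 312.8]
orientation: [-0.52, -3.097, -0.001]
ft_force: [0.6, 0.0, -0.0]
width: 35.9
grasp_force: 29.8
```

Request:
{"fn": "step_arm", "kwargs": {
  "targets": [
    [[0,0.95,0.3,0,0,0.217,0],[0,0.95,0.3,0,0,0.217,0],[0,0.95,0.3,0,0,0.217,0],[0,0.95,0.3,0,0,0.217,0],[0,0.95,0,0,0,0.217,0]]
  ]
}}

```text
t: 7.18
ee_pos: [450.8, -63.8, 373.1]
orientation: [0.401, 3.113, -0.0]
ft_force: [0.1, 0.1, -0.7]
width: 36.3
grasp_force: 29.8
```

Request:
{"fn": "step_arm", "kwargs": {
  "targets": [
    [[0,0.95,0,0,0,0.217,0],[0,0.95,0,0,0,0.217,0],[0,0.95,0,0,0,0.217,0],[0,0.95,0,0,0,0.217,0],[0,0.95,0,0,0,0.217,0]]
  ]
}}

```text
t: 7.8
ee_pos: [450.4, 173.8, 372.0]
orientation: [0.283, 3.128, 0.0]
ft_force: [0.8, 0.2, -0.1]
width: 35.8
grasp_force: 29.8
```

Request:
{"fn": "step_arm", "kwargs": {
  "targets": [
    [[0,0.95,0,0,0,0.217,0],[0,0.95,0,0,0,0.217,0],[0,0.95,0,0,0,0.217,0],[0,0,0,0,0,0,0],[0,0,0,0,0,0,0]]
  ]
}}

```text
t: 8.43
ee_pos: [450.4, 314.3, 371.4]
orientation: [-0.212, -3.134, 0.001]
ft_force: [-0.0, -0.4, -0.6]
width: 36.2
grasp_force: 29.8
```

```bash
python3 - <<'E'
from h import *
st();snap('wrist','w4')
E
```

```text
t 8.43 p [450.4 314.3 371.4] yaw 82.27 q6 -0.85 tilt [-0.    -0.001] f [-0.  -0.4 -0.6] w 36.2
```

View pics/w4.png

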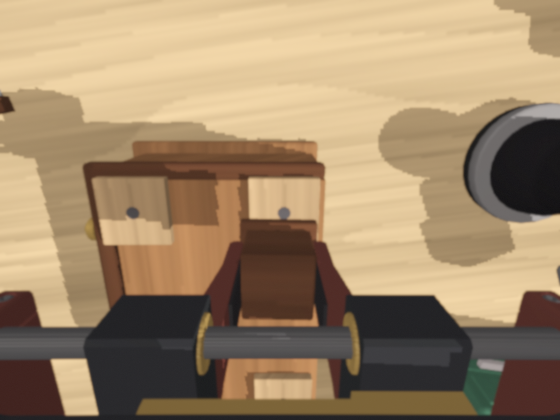

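Holes are visible at (133,213) and (284,213). The held block's top face spans about columns 241–316 and rows 250–317.

```bash
python3 - <<'E'
from h import *
im=load('w4')
uv=[dark(im,(133,213)),dark(im,(284,213),7)];P=px2w(im,uv,124)[:,:2];print(np.round(uv,1),P.round(1))
print('top face',px2w(im,[(242,251),(315,251),(313,318),(243,318)],219.4)[:,:2].round(1),'tcp 450.4 314.3')
E
```

```text
[[132.4 212.2]
 [283.1 219.8]] [[430.  204.6]
 [451.5 317.6]]
top face [[428.9 300. ]
 [433.4 333.2]
 [469.5 328.6]
 [464.9 294.4]] tcp 450.4 314.3
```

Request:
{"fn": "step_arm", "kwargs": {
  "targets": [
    [[-0.08,0.096,-0.3,0,0,0,0],[0,0,-0.4,0,0,0,0],[0,0,-0.3,0,0,0,0],[0,0,-0.08,0,0,0,0],[0,0,0,0,0,0,0]]
  ]
}}

```text
t: 9.1
ee_pos: [446.9, 319.5, 316.9]
orientation: [-0.213, -3.134, 0.0]
ft_force: [0.0, 1.0, -0.3]
width: 35.9
grasp_force: 29.8
```

Request:
{"fn": "step_arm", "kwargs": {
  "targets": [
    [[0,0,-0.02,0,0,0,0],[0,0,0,0,0,0,0],[0,0,0,0,0,0,0],[0,0,0,0,0,0,0],[0,0,0,0,0,0,0]]
  ]
}}

```text
t: 9.72
ee_pos: [446.8, 319.6, 316.3]
orientation: [0.213, 3.134, 0.0]
ft_force: [0.3, -1.0, -0.2]
width: 36.0
grasp_force: 29.8
```

Request:
{"fn": "step_arm", "kwargs": {
  "targets": [
    [[-0.012,-0.01,-0.02,0,0,0,0],[0,0,0,0,0,0,0],[0,0,0,0,0,0,0.6],[0,0,0,0,0,0,0.9],[0,0,0,0,0,0,1]]
  ]
}}

```text
t: 10.35
ee_pos: [446.2, 319.0, 315.1]
orientation: [-0.213, -3.134, 0.0]
ft_force: [-0.5, 0.3, 0.2]
width: 62.6
grasp_force: 0.0
```

Request:
{"fn": "step_arm", "kwargs": {
  "targets": [
    [[0,0,0,0,0,0,1],[0,0,0,0,0,0,1],[0,0,0,0,0,0,1],[0,0,0.6,0,0,0,1],[0,0,0.6,0,0,0,1]]
  ]
}}

```text
t: 10.98
ee_pos: [446.1, 319.0, 375.6]
orientation: [-0.213, -3.134, 0.001]
ft_force: [-0.5, -0.3, -0.1]
width: 87.9
grasp_force: 0.0
```

Request:
{"fn": "step_arm", "kwargs": {
  "targets": [
    [[0,0,0,0,0,-1,1],[0,0,0,0,0,-1,1],[0,0,0,0,0,-1,1],[0,0,0,0,0,-1,1],[0,0,0,0,0,-1,1]]
  ]
}}

```text
t: 11.6
ee_pos: [446.2, 319.1, 375.2]
orientation: [0.757, 3.049, -0.0]
ft_force: [0.1, 0.8, -1.0]
width: 87.9
grasp_force: 0.0
```

Request:
{"fn": "step_arm", "kwargs": {
  "targets": [
    [[0,0,0,0,0,-1,1],[0,0,0,0,0,-1,1],[0,0,0,0,0,-1,1],[0,0,0,0,0,-1,1],[0,0,0,0,0,-1,1]]
  ]
}}

```text
t: 12.22
ee_pos: [446.2, 319.1, 375.2]
orientation: [-1.275, -2.871, 0.0]
ft_force: [0.2, -0.0, 0.3]
width: 87.7
grasp_force: 0.0
```

Request:
{"fn": "step_arm", "kwargs": {
  "targets": [
    [[0,0,0,0,0,-1,1],[0,0,0,0,0,-1,1],[0,0,0,0,0,-1,1],[0,0,0,0,0,-1,1],[0,0,0,0,0,-1,1]]
  ]
}}

```text
t: 12.85
ee_pos: [446.2, 319.1, 375.2]
orientation: [-1.754, -2.606, 0.0]
ft_force: [0.7, 0.4, 0.2]
width: 88.0
grasp_force: 0.0
```

Request:
{"fn": "step_arm", "kwargs": {
  "targets": [
    [[0,0,0,0,0,-1,1],[0,0,0,0,0,-1,1],[0,0,0,0,0,-1,1],[0,0,0,0,0,-1,1],[0,0,0,0,0,-1,1]]
  ]
}}

```text
t: 13.48
ee_pos: [446.2, 319.0, 375.2]
orientation: [-2.18, -2.262, 0.0]
ft_force: [-1.5, 0.6, -1.0]
width: 87.9
grasp_force: 0.0
```

Request:
{"fn": "step_arm", "kwargs": {
  "targets": [
    [[0,0,0,0,0,-1,1],[0,0,0,0,0,-1,1],[0,0,0,0,0,-0.5,1],[0,0,0,0,0,0,1],[0,0,0,0,0,0,1]]
  ]
}}

```text
t: 14.1
ee_pos: [446.2, 319.1, 375.2]
orientation: [2.366, 2.067, 0.0]
ft_force: [0.4, 0.4, 0.4]
width: 87.9
grasp_force: 0.0
```

```bash
python3 - <<'E'
from h import *
st();snap('wrist','w5')
E
```

```text
t 14.1 p [446.2 319.1 375.2] yaw -7.71 q6 0.73 tilt [0. 0.] f [0.4 0.4 0.4] w 87.9
```

View pics/w5.png

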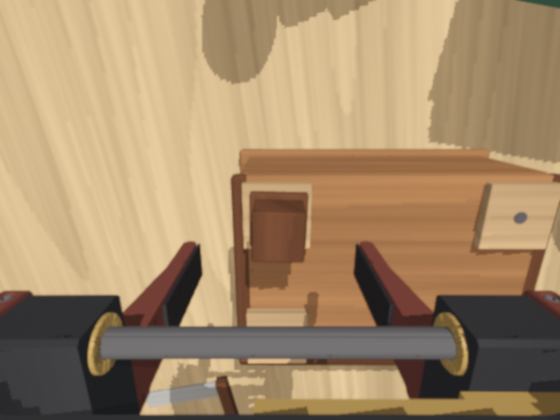

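The block stands on its corner, and the flange (columns 249–307) sits centred in the corner block (243–311). B2's hole is at (521,217).

```bash
python3 - <<'E'
from h import *
im=load('w5');u=dark(im,(521,217));print(u,px2w(im,u,124).round(1),'exp 633.7 293.5')
print('corner back edge L/R',px2w(im,[(243,184),(312,184),(311,249)],124)[:,:2].round(1))
print('top face',px2w(im,[(251,209),(306,209),(304,262),(251,262)],164)[:,:2].round(1))
for uv in [(260,120),(200,120)]: pass
E
```

```text
[519.90691078 217.4419804 ] [[633.4 293.8 124. ]] exp 633.7 293.5
corner back edge L/R [[424.9 348.9]
 [476.5 342. ]
 [470.2 288.4]]
top face [[433.1 341.2]
 [467.9 336.5]
 [462.5 299.2]
 [427.  304. ]]
```

Request:
{"fn": "step_arm", "kwargs": {
  "targets": [
    [[0,0,-0.4,0,0,0,1],[0,0,-0.5,0,0,0,1],[0,0,-0.3,0,0,0,1],[0,0,0,0,0,0,1],[0,0,0,0,0,0,1]]
  ]
}}

```text
t: 14.78
ee_pos: [446.5, 319.3, 315.8]
orientation: [2.366, 2.066, 0.001]
ft_force: [0.9, -0.0, 0.2]
width: 87.5
grasp_force: 0.0
```

Request:
{"fn": "step_arm", "kwargs": {
  "targets": [
    [[-0.016,-0.004,0,0,0,0,1],[0,0,0,0,0,0,0.5],[0,0,0,0,0,0,0.2],[0,0,0,0,0,0,0.2],[0,0,0,0,0,0,0]]
  ]
}}

```text
t: 15.4
ee_pos: [445.4, 318.9, 315.2]
orientation: [-2.367, -2.066, -0.0]
ft_force: [-0.4, 0.3, -0.4]
width: 51.1
grasp_force: 0.0
```

Request:
{"fn": "step_arm", "kwargs": {
  "targets": [
    [[0,0,0,0,0,0,0],[0,0,0,0,0,0,0],[0,0,0,0,0,0,0],[0,0,0,0,0,0,0],[0,0,0,0,0,0,0]]
  ]
}}

```text
t: 16.02
ee_pos: [445.4, 318.9, 315.1]
orientation: [-2.367, -2.066, 0.0]
ft_force: [-0.2, -0.1, -0.0]
width: 35.9
grasp_force: 29.9
```

Request:
{"fn": "step_arm", "kwargs": {
  "targets": [
    [[0,0,0,0,0,0,0.6],[0,0,0,0,0,0,0.8],[0,0,0,0,0,0,1],[0,0,0,0,0,0,1],[0,0,0,0,0,0,1]]
  ]
}}

```text
t: 16.65
ee_pos: [445.4, 318.9, 315.2]
orientation: [-2.367, -2.066, -0.0]
ft_force: [0.2, -0.1, 0.6]
width: 82.1
grasp_force: 0.0
```

Request:
{"fn": "step_arm", "kwargs": {
  "targets": [
    [[0,0,0.4,0,0,0,1],[0,0,0.8,0,0,0,1],[0,-0.9,0,0,0,0,1],[0.02,-0.9,0,0,0,0,1],[0.02,-0.9,0,0,0,0,1]]
  ]
}}

```text
t: 17.27
ee_pos: [447.2, 182.7, 375.4]
orientation: [2.366, 2.067, 0.001]
ft_force: [0.9, 0.0, 0.4]
width: 87.6
grasp_force: 0.0
```

Request:
{"fn": "step_arm", "kwargs": {
  "targets": [
    [[0.03,-0.9,0,0,0,0,1],[0.03,-0.9,0,0,0,0,1],[0.03,-0.9,0,0,0,0,1],[0.03,-0.9,-0.4,0,0,0,1],[0.03,-0.9,-0.7,0,0,0,1]]
  ]
}}

```text
t: 17.9
ee_pos: [455.5, -42.6, 320.8]
orientation: [2.364, 2.064, 0.005]
ft_force: [1.9, -0.7, -0.2]
width: 87.6
grasp_force: 0.0
```

Request:
{"fn": "step_arm", "kwargs": {
  "targets": [
    [[0.03,-0.9,-0.8,0,0,0,1],[0,-0.2,-0.3,0,0,0,1],[0,0,0,0,0,0,1],[0,0,0,0,0,0,1],[0,0,0,0,0,0,1]]
  ]
}}

```text
t: 18.52
ee_pos: [456.9, -95.2, 266.3]
orientation: [2.364, 2.067, 0.002]
ft_force: [0.4, 0.9, 1.0]
width: 87.9
grasp_force: 0.0
```

```bash
python3 - <<'E'
from h import *
st();im=snap('wrist','w6')
print(w2px(im,[[457,-141,45],[457,-141,25]]).round())
E
```

```text
t 18.52 p [456.9 -95.2 266.3] yaw -7.67 q6 -0.1 tilt [ 0.002 -0.   ] f [0.4 0.9 1. ] w 87.9
[[284. 289.]
 [284. 275.]]
```

View pics/w6.png

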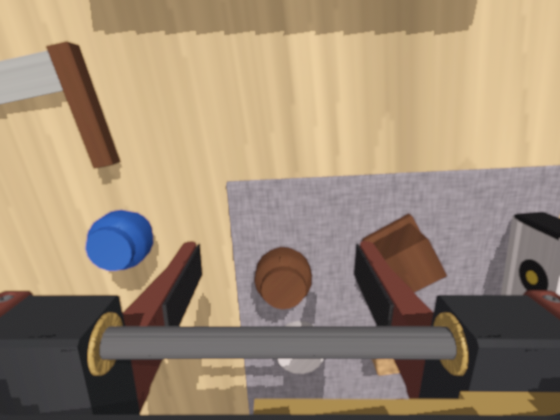

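The bun's silhouette is centred at (283,278), against a prediction of (284,275). So it is at about (456,-142).

I'll narrow the opening to 0.75 so the right finger clears the neighbouring block foot.

Request:
{"fn": "step_arm", "kwargs": {
  "targets": [
    [[-0.01,-0.46,0,0,0,0,0.75],[0,-0.46,0,0,0,0,0.75],[0,0,-0.3,0,0,0,0.75],[0,0,-0.6,0,0,0,0.75],[0,0,-0.6,0,0,0,0.75]]
  ]
}}

```text
t: 19.2
ee_pos: [455.9, -141.1, 189.2]
orientation: [2.366, 2.066, 0.001]
ft_force: [0.1, 0.1, -0.4]
width: 65.7
grasp_force: 0.0
```

Request:
{"fn": "step_arm", "kwargs": {
  "targets": [
    [[0,0,0,0,0,0,0.6],[0,0,0,0,0,0,0.4],[0,0,0,0,0,0,0.2],[0,0,0,0,0,0,0],[0,0,0,0,0,0,0]]
  ]
}}

```text
t: 19.82
ee_pos: [455.9, -142.1, 190.4]
orientation: [2.366, 2.066, 0.0]
ft_force: [-0.2, -0.6, -0.4]
width: 45.3
grasp_force: 30.0
```

Request:
{"fn": "step_arm", "kwargs": {
  "targets": [
    [[0,0,0,0,0,0,0],[0,0,0,0,0,0,0],[0,0,0,0,0,0,0],[0,0,0,0,0,0,0],[0,0,0,0,0,0,0]]
  ]
}}

```text
t: 20.45
ee_pos: [455.9, -142.1, 190.2]
orientation: [2.367, 2.066, 0.0]
ft_force: [0.4, -0.5, 0.2]
width: 45.1
grasp_force: 30.0
```

Request:
{"fn": "step_arm", "kwargs": {
  "targets": [
    [[0,0,0.4,0,0,0,0],[0,0,1,0,0,0,0],[-0.058,0.77,0.8,0,0,0,0],[-0.058,0.77,0.8,0,0,0,0],[-0.058,0.77,0.6,0,0,0,0]]
  ]
}}

```text
t: 21.08
ee_pos: [447.0, -25.6, 371.9]
orientation: [2.366, 2.065, 0.002]
ft_force: [0.4, 0.5, -0.2]
width: 45.2
grasp_force: 30.0
```

Request:
{"fn": "step_arm", "kwargs": {
  "targets": [
    [[-0.058,0.77,0,0,0,0,0],[-0.058,0.77,0,0,0,0,0],[-0.058,0.77,0,0,0,0,0],[-0.058,0.77,0,0,0,0,0],[-0.058,0.77,0,0,0,0,0]]
  ]
}}

```text
t: 21.7
ee_pos: [432.3, 167.1, 370.2]
orientation: [2.367, 2.066, 0.0]
ft_force: [-0.1, 0.1, -0.3]
width: 45.6
grasp_force: 30.0
```

Request:
{"fn": "step_arm", "kwargs": {
  "targets": [
    [[-0.058,0.77,0,0,0,0,0],[0,0,0,0,0,0,0],[0,0,0,0,0,0,0],[0,0,0,0,0,0,0],[0,0,0,0,0,0,0]]
  ]
}}

```text
t: 22.32
ee_pos: [429.9, 203.6, 370.2]
orientation: [-2.368, -2.064, 0.0]
ft_force: [0.9, -0.4, -0.6]
width: 45.5
grasp_force: 30.0
```

Request:
{"fn": "step_arm", "kwargs": {
  "targets": [
    [[0,0.01,-0.4,0,0,0,0],[0,0,-0.5,0,0,0,0],[0,0,-0.25,0,0,0,0],[0,0,-0.06,0,0,0,0],[0,0,0,0,0,0,0]]
  ]
}}

```text
t: 22.95
ee_pos: [430.1, 204.9, 310.0]
orientation: [2.367, 2.066, 0.001]
ft_force: [0.3, -1.0, 0.6]
width: 45.4
grasp_force: 30.0
```

Request:
{"fn": "step_arm", "kwargs": {
  "targets": [
    [[0,0,0,0,0,0,0],[0,0,0,0,0,0,0.5],[0,0,0,0,0,0,0.7],[0,0,0,0,0,0,1],[0,0,0,0,0,0,1]]
  ]
}}

```text
t: 23.58
ee_pos: [429.8, 204.9, 309.7]
orientation: [2.367, 2.066, 0.0]
ft_force: [-0.8, -0.3, 0.5]
width: 71.3
grasp_force: 0.0
```

Request:
{"fn": "step_arm", "kwargs": {
  "targets": [
    [[0,0,0,0,0,0,1],[0,0,0,0,0,0,1],[0,0,0.5,0,0,0,1],[0,0,0.7,0,0,0,1],[0,0,0,0,0,1,1]]
  ]
}}

```text
t: 24.2
ee_pos: [430.6, 205.2, 372.1]
orientation: [2.29, 2.148, 0.007]
ft_force: [-0.2, 0.8, -0.4]
width: 87.8
grasp_force: 0.0
```

Request:
{"fn": "step_arm", "kwargs": {
  "targets": [
    [[0,0,0,0,0,1,1],[0,0,0,0,0,1,1],[0,0,0,0,0,1,1],[0,0,0,0,0,1,1],[0,0,0,0,0,1,1]]
  ]
}}

```text
t: 24.82
ee_pos: [429.8, 204.9, 369.6]
orientation: [-1.882, -2.515, 0.0]
ft_force: [0.4, 0.1, 0.1]
width: 87.5
grasp_force: 0.0
```

Request:
{"fn": "step_arm", "kwargs": {
  "targets": [
    [[0,0,0,0,0,1,1],[0,0,0,0,0,1,1],[0,0,0,0,0,1,1],[0,0,0,0,0,1,1],[0,0,0,0,0,1,1]]
  ]
}}

```text
t: 25.45
ee_pos: [429.8, 204.9, 369.6]
orientation: [-1.417, -2.804, 0.0]
ft_force: [0.3, -0.0, 0.1]
width: 87.8
grasp_force: 0.0
```

Request:
{"fn": "step_arm", "kwargs": {
  "targets": [
    [[0,0,0,0,0,1,1],[0,0,0,0,0,1,1],[0,0,0,0,0,1,1],[0,0,0,0,0,1,1],[0,0,0,0,0,1,1]]
  ]
}}

```text
t: 26.08
ee_pos: [429.8, 204.9, 369.6]
orientation: [-0.909, -3.007, 0.0]
ft_force: [-0.1, -0.3, -0.3]
width: 87.7
grasp_force: 0.0
```

Request:
{"fn": "step_arm", "kwargs": {
  "targets": [
    [[0,0,0,0,0,1,1],[0,0,0,0,0,1,1],[0,0,0,0,0,1,1],[0,0,0,0,0,1,1],[0,0,0,0,0,1,1]]
  ]
}}

```text
t: 26.7
ee_pos: [429.8, 204.9, 369.6]
orientation: [-0.373, -3.119, 0.0]
ft_force: [-0.1, 0.2, -0.7]
width: 87.9
grasp_force: 0.0
```

Request:
{"fn": "step_arm", "kwargs": {
  "targets": [
    [[0,0,0,0,0,1,1],[0,0,0,0,0,0.5,1],[0,0,0,0,0,0,1],[0,0,0,0,0,0,1],[0,0,0,0,0,0,1]]
  ]
}}

```text
t: 27.32
ee_pos: [429.8, 204.9, 369.7]
orientation: [-0.213, -3.134, 0.0]
ft_force: [-0.9, -0.1, -0.7]
width: 87.9
grasp_force: 0.0
```

```bash
python3 - <<'E'
from h import *
st();snap('wrist','w7')
E
```

```text
t 27.32 p [429.8 204.9 369.7] yaw 82.21 q6 -1.02 tilt [-0. -0.] f [-0.9 -0.1 -0.7] w 87.9
```

View pics/w7.png

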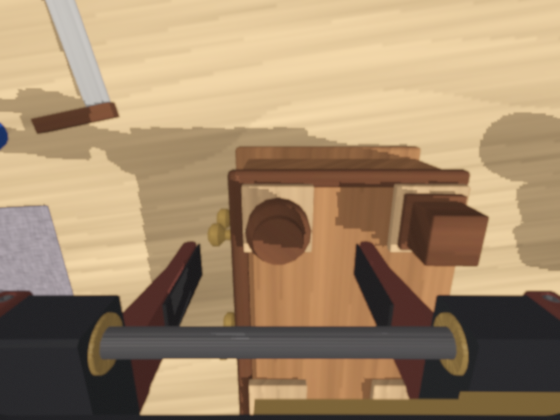

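Both placed feet stand upright and centred: the bun silhouette (columns 247–311) sits within its corner block (242–314). Next I'll regrip on the other axis and then go to bun 2.

Request:
{"fn": "step_arm", "kwargs": {
  "targets": [
    [[0,-0.013,-0.4,0,0,0,1],[0,0,-0.5,0,0,0,1],[0,0,-0.28,0,0,0,1],[0,0,0,0,0,0,0.6],[0,0,0,0,0,0,0.5]]
  ]
}}

```text
t: 28.0
ee_pos: [430.2, 204.4, 311.2]
orientation: [0.213, 3.134, 0.001]
ft_force: [-0.7, -0.0, -0.5]
width: 71.9
grasp_force: 0.0
```

Request:
{"fn": "step_arm", "kwargs": {
  "targets": [
    [[0,0,0,0,0,0,0.4],[0,0,0,0,0,0,0.2],[0,0,0,0,0,0,0],[0,0,0,0,0,0,0],[0,0,0,0,0,0,0]]
  ]
}}

```text
t: 28.62
ee_pos: [430.0, 204.3, 311.1]
orientation: [0.213, 3.134, 0.001]
ft_force: [-1.5, -0.2, 5.0]
width: 45.2
grasp_force: 30.0
```

Request:
{"fn": "step_arm", "kwargs": {
  "targets": [
    [[0,0,0,0,0,0,0.6],[0,0,0,0,0,0,0.8],[0,0,0,0,0,0,1],[0,0,0,0,0,0,1],[0,0,0,0,0,0,1]]
  ]
}}

```text
t: 29.25
ee_pos: [429.8, 204.2, 310.6]
orientation: [-0.213, -3.134, 0.0]
ft_force: [-0.3, -0.2, -0.2]
width: 86.8
grasp_force: 0.0
```

Request:
{"fn": "step_arm", "kwargs": {
  "targets": [
    [[0,0,0.5,0,0,0,1],[0,0,0.7,0,0,0,1],[0.2,-0.9,0,0,0,0,1],[0.2,-0.9,0,0,0,0,1],[0.2,-0.9,0,0,0,0,1]]
  ]
}}

```text
t: 29.88
ee_pos: [460.0, 68.0, 370.9]
orientation: [0.212, 3.134, 0.0]
ft_force: [0.6, -0.2, -0.2]
width: 87.4
grasp_force: 0.0
```

Request:
{"fn": "step_arm", "kwargs": {
  "targets": [
    [[0.2,-0.9,0,0,0,0,1],[0.2,-0.9,0,0,0,0,1],[0.2,-0.9,0,0,0,0,1],[0.2,-0.9,0,0,0,0,1],[0.2,-0.9,0,0,0,0,1]]
  ]
}}

```text
t: 30.5
ee_pos: [509.9, -157.3, 370.7]
orientation: [0.213, 3.134, 0.0]
ft_force: [0.0, 0.7, -0.6]
width: 87.7
grasp_force: 0.0
```

Request:
{"fn": "step_arm", "kwargs": {
  "targets": [
    [[0.2,-0.9,-0.5,0,0,0,1],[0.2,-0.9,-0.8,0,0,0,1],[0.2,-0.9,-0.8,0,0,0,1],[0.2,-0.5,0,0,0,0,1],[0,0,0,0,0,0,1]]
  ]
}}

```text
t: 31.12
ee_pos: [550.0, -317.3, 264.8]
orientation: [-0.216, -3.134, 0.0]
ft_force: [0.2, -0.1, -0.5]
width: 87.7
grasp_force: 0.0
```

Request:
{"fn": "step_arm", "kwargs": {
  "targets": [
    [[0,0,0,0,0,0,1],[0,0,0,0,0,0,1],[0,0,0,0,0,0,1],[0,0,0,0,0,0,1],[0,0,0,0,0,0,1]]
  ]
}}

```text
t: 31.75
ee_pos: [549.9, -315.6, 265.8]
orientation: [0.212, 3.134, -0.0]
ft_force: [-0.2, 0.2, 0.1]
width: 88.0
grasp_force: 0.0
```

```bash
cat >> h.py <<'E'
def bun(im,guess,z=25,r=45):
    g=cv2.cvtColor(im['pixels'],cv2.COLOR_RGB2HSV);m=((g[...,1]>90)&(g[...,2]<150)).astype(np.uint8)*255
    u,v=w2px(im,[*guess,z])[0].round().astype(int);k=np.zeros_like(m);a,b=max(v-r,0),max(u-r,0)
    k[a:v+r,b:u+r]=m[a:v+r,b:u+r]
    c=max(cv2.findContours(k,0,1)[0],key=cv2.contourArea);w=px2w(im,c.reshape(-1,2),z)[:,:2]
    e=cv2.fitEllipse(w.astype(np.float32));print('guess px',u,v,'bbox',cv2.boundingRect(c),'centre',np.round(e[0],1),'axes',np.round(e[1],1))
E
python3 - <<'E'
from h import *
st();im=snap('wrist','w8');bun(im,(553,-322))
E
```

```text
t 31.75 p [ 549.9 -315.6  265.8] yaw 82.26 q6 -1.98 tilt [ 0. -0.] f [-0.2  0.2  0.1] w 88.0
guess px 271 227 bbox (239, 195, 60, 61) centre [ 552.2 -323.4] axes [44.2 47.9]
```

Request:
{"fn": "step_arm", "kwargs": {
  "targets": [
    [[0.05,-0.15,0,0,0,0,1],[0,0,-0.3,0,0,0,1],[0,0,-0.6,0,0,0,1],[0,0,-0.6,0,0,0,1],[0,0,0,0,0,0,0.8]]
  ]
}}

```text
t: 32.42
ee_pos: [552.1, -323.3, 188.6]
orientation: [-0.213, -3.133, -0.001]
ft_force: [0.3, -0.8, 0.0]
width: 81.2
grasp_force: 0.0
```

Request:
{"fn": "step_arm", "kwargs": {
  "targets": [
    [[0,0,0,0,0,0,0.6],[0,0,0,0,0,0,0.4],[0,0,0,0,0,0,0.2],[0,0,0,0,0,0,0],[0,0,0,0,0,0,0]]
  ]
}}

```text
t: 33.05
ee_pos: [552.3, -323.3, 190.9]
orientation: [0.213, 3.134, -0.0]
ft_force: [0.8, -0.3, 1.0]
width: 45.6
grasp_force: 30.0
```

Request:
{"fn": "step_arm", "kwargs": {
  "targets": [
    [[0,0,0,0,0,0,0],[0,0,0,0,0,0,0],[0,0,0,0,0,0,0],[0,0,0,0,0,0,0],[0,0,0,0,0,0,0]]
  ]
}}

```text
t: 33.67
ee_pos: [552.4, -323.3, 190.8]
orientation: [0.213, 3.134, -0.0]
ft_force: [-0.9, 0.3, 3.4]
width: 45.4
grasp_force: 30.0
```

Request:
{"fn": "step_arm", "kwargs": {
  "targets": [
    [[0,0,0.4,0,0,0,0],[0,0,1,0,0,0,0],[0.12,0.912,0.8,0,0,0,0],[0.12,0.912,0.8,0,0,0,0],[0.12,0.912,0.6,0,0,0,0]]
  ]
}}

```text
t: 34.3
ee_pos: [570.4, -185.3, 373.8]
orientation: [0.213, 3.131, -0.001]
ft_force: [0.7, 0.6, -0.9]
width: 45.1
grasp_force: 30.0
```

Request:
{"fn": "step_arm", "kwargs": {
  "targets": [
    [[0.12,0.912,0,0,0,0,0],[0.12,0.912,0,0,0,0,0],[0.12,0.912,0,0,0,0,0],[0.12,0.912,0,0,0,0,0],[0.12,0.912,0,0,0,0,0]]
  ]
}}

```text
t: 34.92
ee_pos: [600.3, 43.0, 371.9]
orientation: [0.213, 3.133, 0.0]
ft_force: [-0.1, -0.1, -1.2]
width: 45.3
grasp_force: 30.0
```

Request:
{"fn": "step_arm", "kwargs": {
  "targets": [
    [[0.12,0.912,0,0,0,0,0],[0.12,0.912,0,0,0,0,0],[0.12,0.912,0,0,0,0,0],[0,0,0,0,0,0,0],[0,0,0,0,0,0,0]]
  ]
}}

```text
t: 35.55
ee_pos: [618.0, 178.1, 371.2]
orientation: [0.212, 3.134, -0.0]
ft_force: [0.1, -0.5, -0.4]
width: 45.0
grasp_force: 30.0
```

Request:
{"fn": "step_arm", "kwargs": {
  "targets": [
    [[0,0,0,0,0,0,0],[0,0,0,0,0,0,0],[0,0,0,0,0,0,0],[0,0,0,0,0,0,0],[0,0,0,0,0,0,0]]
  ]
}}

```text
t: 36.17
ee_pos: [618.4, 178.2, 370.7]
orientation: [-0.213, -3.134, 0.0]
ft_force: [0.3, -0.0, -0.5]
width: 45.2
grasp_force: 30.0
```

Verify the chest fix from here using the visible F1/B1/B2 features isn't needed (two views agreed); lower, release, turn and regrip.

Request:
{"fn": "step_arm", "kwargs": {
  "targets": [
    [[-0.006,0.01,-0.4,0,0,0,0],[0,0,-0.5,0,0,0,0],[0,0,-0.25,0,0,0,0],[0,0,-0.06,0,0,0,0],[0,0,0,0,0,0,0]]
  ]
}}

```text
t: 36.8
ee_pos: [618.2, 178.9, 310.2]
orientation: [0.213, 3.134, 0.0]
ft_force: [0.4, 0.8, -0.3]
width: 45.3
grasp_force: 30.0
```

Request:
{"fn": "step_arm", "kwargs": {
  "targets": [
    [[0,0,-0.01,0,0,0,0],[0,0,0,0,0,0,0],[0,0,0,0,0,0,0.55],[0,0,0,0,0,0,0.7],[0,0,0,0,0,0,1]]
  ]
}}

```text
t: 37.42
ee_pos: [618.0, 178.8, 309.8]
orientation: [0.213, 3.134, 0.0]
ft_force: [0.4, -0.1, -0.6]
width: 64.7
grasp_force: 0.0
```

Request:
{"fn": "step_arm", "kwargs": {
  "targets": [
    [[0,0,0,0,0,0,1],[0,0,0,0,0,0,1],[0,0,0.5,0,0,0,1],[0,0,0.7,0,0,0,1],[0,0,0,0,0,-1,1]]
  ]
}}

```text
t: 38.05
ee_pos: [619.0, 179.1, 372.8]
orientation: [0.324, 3.12, 0.003]
ft_force: [1.0, -0.3, -0.7]
width: 88.1
grasp_force: 0.0
```

Request:
{"fn": "step_arm", "kwargs": {
  "targets": [
    [[0,0,0,0,0,-1,1],[0,0,0,0,0,-1,1],[0,0,0,0,0,-1,1],[0,0,0,0,0,-1,1],[0,0,0,0,0,-1,1]]
  ]
}}

```text
t: 38.67
ee_pos: [618.0, 178.8, 369.7]
orientation: [-0.863, -3.021, 0.0]
ft_force: [0.0, 0.6, -0.0]
width: 87.9
grasp_force: 0.0
```

Request:
{"fn": "step_arm", "kwargs": {
  "targets": [
    [[0,0,0,0,0,-1,1],[0,0,0,0,0,-1,1],[0,0,0,0,0,-1,1],[0,0,0,0,0,-1,1],[0,0,0,0,0,-1,1]]
  ]
}}

```text
t: 39.3
ee_pos: [618.0, 178.8, 369.7]
orientation: [-1.375, -2.825, 0.0]
ft_force: [0.6, 0.0, 0.5]
width: 87.8
grasp_force: 0.0
```

Request:
{"fn": "step_arm", "kwargs": {
  "targets": [
    [[0,0,0,0,0,-1,1],[0,0,0,0,0,-1,1],[0,0,0,0,0,-1,1],[0,0,0,0,0,-1,1],[0,0,0,0,0,-1,1]]
  ]
}}

```text
t: 39.92
ee_pos: [618.0, 178.8, 369.6]
orientation: [-1.844, -2.543, 0.0]
ft_force: [-0.1, -0.3, -0.3]
width: 87.9
grasp_force: 0.0
```

Request:
{"fn": "step_arm", "kwargs": {
  "targets": [
    [[0,0,0,0,0,-1,1],[0,0,0,0,0,-1,1],[0,0,0,0,0,-1,1],[0,0,0,0,0,-1,1],[0,0,0,0,0,-1,1]]
  ]
}}

```text
t: 40.55
ee_pos: [618.0, 178.8, 369.6]
orientation: [-2.258, -2.184, 0.0]
ft_force: [-0.5, -0.7, 0.7]
width: 87.9
grasp_force: 0.0
```

Request:
{"fn": "step_arm", "kwargs": {
  "targets": [
    [[0,0,0,0,0,-1,1],[0,0,0,0,0,-0.5,1],[0,0,0,0,0,0,1],[0,0,0,0,0,0,1],[0,0,0,0,0,0,1]]
  ]
}}

```text
t: 41.18
ee_pos: [618.0, 178.8, 369.7]
orientation: [2.366, 2.067, -0.0]
ft_force: [-0.5, -0.7, -0.7]
width: 88.2
grasp_force: 0.0
```

```bash
python3 - <<'E'
from h import *
st();im=snap('wrist','w9')
g=w2px(im,[[618.1,178.7,164],[618.1,178.7,144],[633.7,293.5,124]]);print(g.round(1))
u=g[2].round().astype(int)
if 10<u[0]<550 and 10<u[1]<400: d=dark(im,u);print('B2',px2w(im,d,124).round(1))
E
```

```text
t 41.17 p [618.  178.8 369.7] yaw -7.74 q6 0.4 tilt [-0. -0.] f [-0.5 -0.7 -0.7] w 88.2
[[276.2 241.8]
 [276.3 229.9]
 [276.3  52.7]]
B2 [[634.3 293.  124. ]]
```

Request:
{"fn": "step_arm", "kwargs": {
  "targets": [
    [[0,0,-0.4,0,0,0,1],[0,0,-0.5,0,0,0,1],[0,0,-0.28,0,0,0,1],[0,0,0,0,0,0,0.7],[0,0,0,0,0,0,0.5]]
  ]
}}

```text
t: 41.85
ee_pos: [618.3, 178.9, 311.1]
orientation: [2.366, 2.066, 0.001]
ft_force: [-0.4, 0.5, -0.0]
width: 71.3
grasp_force: 0.0
```

Request:
{"fn": "step_arm", "kwargs": {
  "targets": [
    [[0,0,0,0,0,0,0.4],[0,0,0,0,0,0,0.2],[0,0,0,0,0,0,0],[0,0,0,0,0,0,0],[0,0,0,0,0,0,0]]
  ]
}}

```text
t: 42.48
ee_pos: [618.2, 178.9, 311.2]
orientation: [2.366, 2.066, 0.001]
ft_force: [-1.5, -0.8, 5.5]
width: 45.4
grasp_force: 30.0
```

Request:
{"fn": "step_arm", "kwargs": {
  "targets": [
    [[0,0,0,0,0,0,0.6],[0,0,0,0,0,0,0.8],[0,0,0,0,0,0,1],[0,0,0,0,0,0,1],[0,0,0,0,0,0,1]]
  ]
}}

```text
t: 43.1
ee_pos: [618.0, 178.8, 310.6]
orientation: [-2.367, -2.066, 0.0]
ft_force: [-1.1, 0.0, 0.2]
width: 86.9
grasp_force: 0.0
```

Request:
{"fn": "step_arm", "kwargs": {
  "targets": [
    [[0,0,0.5,0,0,0,1],[0,0,0.7,0,0,0,1],[-0.165,-0.8,0,0,0,1,1],[-0.165,-0.8,0,0,0,1,1],[-0.165,-0.8,0,0,0,1,1]]
  ]
}}

```text
t: 43.72
ee_pos: [592.9, 57.8, 370.9]
orientation: [2.134, 2.305, 0.0]
ft_force: [0.2, -1.0, 0.4]
width: 87.5
grasp_force: 0.0
```

Request:
{"fn": "step_arm", "kwargs": {
  "targets": [
    [[-0.165,-0.8,0,0,0,1,1],[-0.165,-0.8,0,0,0,1,1],[-0.165,-0.8,-0.7,0,0,1,1],[-0.165,-0.8,-0.7,0,0,1,1],[-0.165,-0.8,-0.7,0,0,0.93,1]]
  ]
}}

```text
t: 44.35
ee_pos: [551.8, -142.4, 265.0]
orientation: [1.708, 2.635, 0.001]
ft_force: [0.6, -1.0, 0.7]
width: 88.0
grasp_force: 0.0
```

Request:
{"fn": "step_arm", "kwargs": {
  "targets": [
    [[0,0,0,0,0,0,1],[0,0,0,0,0,0,1],[0,0,0,0,0,0,1],[0,0,0,0,0,0,1],[0,0,0,0,0,0,1]]
  ]
}}

```text
t: 44.98
ee_pos: [552.3, -140.6, 266.3]
orientation: [1.71, 2.634, 0.001]
ft_force: [-0.2, 0.5, 0.3]
width: 87.7
grasp_force: 0.0
```

```bash
python3 - <<'E'
from h import *
st();im=snap('wrist','w10');print(w2px(im,[[552,-138,45],[552,-138,5]]).round())
cv2.imwrite('pics/w10b.png',cv2.resize(cv2.imread('pics/w10.png'),(800,600),interpolation=cv2.INTER_CUBIC))
E
```

```text
t 44.98 p [ 552.3 -140.6  266.3] yaw 24.01 q6 -0.69 tilt [ 0.001 -0.   ] f [-0.2  0.5  0.3] w 87.7
[[278. 228.]
 [278. 210.]]
```

View pics/w10b.png

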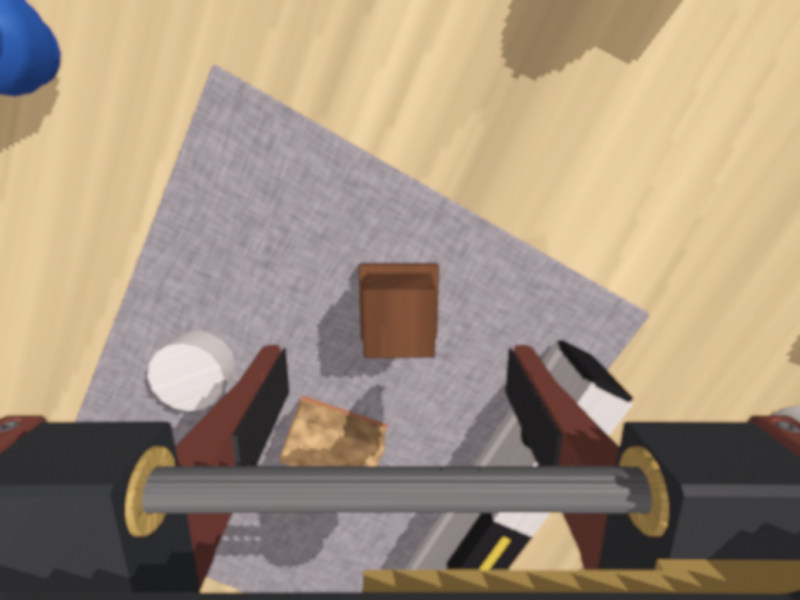

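The block foot is squared to the fingers, with its top face centred near (280,226) in original pixels. That puts it at about (552.4,-136.5).

Request:
{"fn": "step_arm", "kwargs": {
  "targets": [
    [[0.004,0.08,0,0,0,0,0.8],[0,0,-0.3,0,0,0,0.8],[0,0,-0.6,0,0,0,0.8],[0,0,-0.49,0,0,0,0.8],[0,0,0,0,0,0,0.8]]
  ]
}}

```text
t: 45.65
ee_pos: [551.1, -136.9, 193.7]
orientation: [-1.71, -2.63, 0.002]
ft_force: [0.5, 0.4, 0.6]
width: 70.3
grasp_force: 0.0
```

Request:
{"fn": "step_arm", "kwargs": {
  "targets": [
    [[0,0,0,0,0,0,0.6],[0,0,0,0,0,0,0.4],[0,0,0,0,0,0,0.2],[0,0,0,0,0,0,0],[0,0,0,0,0,0,0]]
  ]
}}

```text
t: 46.28
ee_pos: [552.4, -137.2, 196.8]
orientation: [1.712, 2.633, 0.0]
ft_force: [-0.4, -0.2, 6.0]
width: 35.8
grasp_force: 30.0
```

Request:
{"fn": "step_arm", "kwargs": {
  "targets": [
    [[0,0,0,0,0,0,0],[0,0,0,0,0,0,0],[0,0,0,0,0,0,0],[0,0,0,0,0,0,0],[0,0,0,0,0,0,0]]
  ]
}}

```text
t: 46.9
ee_pos: [552.5, -137.2, 196.8]
orientation: [1.711, 2.634, 0.0]
ft_force: [-0.2, 1.5, 6.7]
width: 35.7
grasp_force: 30.0
```

Request:
{"fn": "step_arm", "kwargs": {
  "targets": [
    [[0,0,0.4,0,0,0,0],[0,0,1,0,0,0,0],[0.162,0.861,0.8,0,0,-0.8,0],[0.162,0.861,0.8,0,0,-0.8,0],[0.162,0.861,0.8,0,0,-0.8,0]]
  ]
}}

```text
t: 47.52
ee_pos: [576.2, -6.8, 388.8]
orientation: [1.929, 2.479, 0.001]
ft_force: [0.1, -0.3, -0.6]
width: 36.3
grasp_force: 30.0
```

Request:
{"fn": "step_arm", "kwargs": {
  "targets": [
    [[0.162,0.861,0.1,0,0,-0.8,0],[0.162,0.861,0,0,0,-0.8,0],[0.162,0.861,0,0,0,-0.8,0],[0.162,0.861,0,0,0,-0.8,0],[0.162,0.861,0,0,0,-0.8,0]]
  ]
}}

```text
t: 48.15
ee_pos: [616.8, 208.6, 392.4]
orientation: [2.255, 2.187, 0.001]
ft_force: [0.1, -1.2, -1.2]
width: 35.8
grasp_force: 30.0
```

Request:
{"fn": "step_arm", "kwargs": {
  "targets": [
    [[0.162,0.861,0,0,0,-0.8,0],[0.162,0.861,0,0,0,-0.72,0],[0,0,0,0,0,0,0],[0,0,0,0,0,0,0],[0,0,0,0,0,0,0]]
  ]
}}

```text
t: 48.78
ee_pos: [633.1, 292.1, 391.5]
orientation: [2.367, 2.066, -0.001]
ft_force: [1.2, -0.1, -0.7]
width: 35.8
grasp_force: 30.0
```

```bash
python3 - <<'E'
from h import *
st();im=snap('wrist','w11')
z=readout.get_obs()['ee_pos'][2]-151.8;bb=w2px(im,[[*readout.get_obs()['ee_pos'][:2],z]])[0];print('exp top px',bb)
g=cv2.cvtColor(im['pixels'],cv2.COLOR_RGB2HSV);c=int(bb[0])
for r in range(200,330,4):print(r,g[r,c].tolist(),end=' ')
E
```

```text
t 48.77 p [633.1 292.1 391.5] yaw -7.77 q6 0.55 tilt [-0. -0.] f [ 1.2 -0.1 -0.7] w 35.8
exp top px [275.58970778 288.35740605]
200 [17, 90, 220] 204 [15, 79, 183] 208 [175, 13, 115] 212 [11, 41, 136] 216 [17, 94, 212] 220 [11, 142, 126] 224 [11, 141, 137] 228 [10, 141, 130] 232 [10, 141, 101] 236 [11, 141, 103] 240 [11, 143, 102] 244 [11, 144, 103] 248 [11, 142, 108] 252 [11, 140, 122] 256 [11, 138, 137] 260 [11, 140, 135] 264 [11, 138, 135] 268 [11, 138, 135] 272 [11, 138, 135] 276 [11, 138, 135] 280 [11, 141, 134] 284 [11, 142, 135] 288 [11, 142, 135] 292 [11, 142, 135] 296 [11, 140, 135] 300 [11, 142, 135] 304 [11, 142, 135] 308 [11, 140, 135] 312 [11, 139, 134] 316 [10, 141, 127] 320 [11, 135, 68] 324 [9, 118, 69] 328 [160, 8, 97]
```

Request:
{"fn": "step_arm", "kwargs": {
  "targets": [
    [[0.012,0.016,-0.4,0,0,0,0],[0,0,-0.5,0,0,0,0],[0,0,-0.5,0,0,0,0],[0,0,-0.1,0,0,0,0],[0,0,0,0,0,0,0]]
  ]
}}

```text
t: 49.45
ee_pos: [633.6, 293.6, 315.3]
orientation: [-2.366, -2.066, 0.002]
ft_force: [-0.7, -0.4, 0.3]
width: 36.1
grasp_force: 30.0
```

Request:
{"fn": "step_arm", "kwargs": {
  "targets": [
    [[0,0,0,0,0,0,0],[0,0,0,0,0,0,0],[0,0,0,0,0,0,0],[0,0,0,0,0,0,0],[0,0,0,0,0,0,0]]
  ]
}}

```text
t: 50.08
ee_pos: [633.8, 294.1, 316.2]
orientation: [2.366, 2.067, 0.0]
ft_force: [0.1, 0.6, -0.0]
width: 35.9
grasp_force: 30.0
```

Request:
{"fn": "step_arm", "kwargs": {
  "targets": [
    [[0,-0.01,-0.01,0,0,0,0],[0,0,0,0,0,0,0],[0,0,0,0,0,0,0.5],[0,0,0,0,0,0,0.7],[0,0,0,0,0,0,1]]
  ]
}}

```text
t: 50.7
ee_pos: [633.9, 293.6, 315.7]
orientation: [2.366, 2.067, 0.0]
ft_force: [0.8, -0.2, 0.1]
width: 60.5
grasp_force: 0.0
```

Request:
{"fn": "step_arm", "kwargs": {
  "targets": [
    [[0,0,0,0,0,0,1],[0,0,0,0,0,0,1],[0,0,0.5,0,0,0,1],[0,0,0.7,0,0,0,1],[0,0,0,0,0,1,1]]
  ]
}}

```text
t: 51.32
ee_pos: [634.7, 294.0, 379.2]
orientation: [2.289, 2.149, 0.009]
ft_force: [0.5, 0.1, 0.4]
width: 87.6
grasp_force: 0.0
```

Request:
{"fn": "step_arm", "kwargs": {
  "targets": [
    [[0,0,0,0,0,1,1],[0,0,0,0,0,1,1],[0,0,0,0,0,1,1],[0,0,0,0,0,1,1],[0,0,0,0,0,1,1]]
  ]
}}

```text
t: 51.95
ee_pos: [633.8, 293.6, 375.7]
orientation: [-1.882, -2.516, 0.0]
ft_force: [0.5, -1.1, 0.3]
width: 88.1
grasp_force: 0.0
```

Request:
{"fn": "step_arm", "kwargs": {
  "targets": [
    [[0,0,0,0,0,1,1],[0,0,0,0,0,1,1],[0,0,0,0,0,1,1],[0,0,0,0,0,1,1],[0,0,0,0,0,1,1]]
  ]
}}

```text
t: 52.58
ee_pos: [633.8, 293.6, 375.6]
orientation: [-1.416, -2.804, 0.0]
ft_force: [-0.2, -0.2, -0.4]
width: 87.5
grasp_force: 0.0
```

Request:
{"fn": "step_arm", "kwargs": {
  "targets": [
    [[0,0,0,0,0,1,1],[0,0,0,0,0,1,1],[0,0,0,0,0,1,1],[0,0,0,0,0,1,1],[0,0,0,0,0,1,1]]
  ]
}}

```text
t: 53.2
ee_pos: [633.8, 293.6, 375.7]
orientation: [-0.908, -3.008, 0.0]
ft_force: [-0.6, -0.8, -0.7]
width: 87.9
grasp_force: 0.0
```

Request:
{"fn": "step_arm", "kwargs": {
  "targets": [
    [[0,0,0,0,0,1,1],[0,0,0,0,0,1,1],[0,0,0,0,0,1,1],[0,0,0,0,0,1,1],[0,0,0,0,0,1,1]]
  ]
}}

```text
t: 53.82
ee_pos: [633.8, 293.6, 375.7]
orientation: [-0.372, -3.119, 0.0]
ft_force: [0.2, -0.2, -0.9]
width: 87.6
grasp_force: 0.0
```

Request:
{"fn": "step_arm", "kwargs": {
  "targets": [
    [[0,0,0,0,0,1,1],[0,0,0,0,0,0.52,1],[0,0,0,0,0,0,1],[0,0,0,0,0,0,1],[0,0,0,0,0,0,1]]
  ]
}}

```text
t: 54.45
ee_pos: [633.8, 293.6, 375.6]
orientation: [-0.21, -3.135, 0.0]
ft_force: [0.2, 0.6, -0.7]
width: 88.0
grasp_force: 0.0
```

```bash
python3 - <<'E'
from h import *
st()
E
```

```text
t 54.45 p [633.8 293.6 375.6] yaw 82.33 q6 -1.02 tilt [-0. -0.] f [ 0.2  0.6 -0.7] w 88.0
```

Request:
{"fn": "step_arm", "kwargs": {
  "targets": [
    [[0,0,-0.4,0,0,0,1],[0,0,-0.5,0,0,0,1],[0,0,-0.29,0,0,0,1],[0,0,0,0,0,0,0.7],[0,0,0,0,0,0,0.5]]
  ]
}}

```text
t: 55.08
ee_pos: [634.1, 293.8, 316.6]
orientation: [0.209, 3.134, 0.001]
ft_force: [0.5, 1.3, -0.1]
width: 71.4
grasp_force: 0.0
```

Request:
{"fn": "step_arm", "kwargs": {
  "targets": [
    [[0,0,0,0,0,0,0.4],[0,0,0,0,0,0,0.2],[0,0,0,0,0,0,0],[0,0,0,0,0,0,0],[0,0,0,0,0,0,0]]
  ]
}}

```text
t: 55.7
ee_pos: [633.9, 293.7, 316.5]
orientation: [0.209, 3.134, 0.0]
ft_force: [-0.2, 0.1, 2.2]
width: 35.8
grasp_force: 30.0
```

Request:
{"fn": "step_arm", "kwargs": {
  "targets": [
    [[0,0,0,0,0,0,0.6],[0,0,0,0,0,0,0.8],[0,0,0,0,0,0,1],[0,0,0,0,0,0,1],[0,0,0,0,0,0,1]]
  ]
}}

```text
t: 56.32
ee_pos: [633.8, 293.6, 316.1]
orientation: [-0.209, -3.135, 0.0]
ft_force: [-0.3, -0.1, -0.8]
width: 82.5
grasp_force: 0.0
```

Request:
{"fn": "step_arm", "kwargs": {
  "targets": [
    [[0,0,0.5,0,0,0,1],[0,0,0.8,0,0,0,1],[0,0,0.6,0,0,0,1],[0.015,-0.549,0,0,0,-1,1],[0.015,-0.549,0,0,0,-1,1]]
  ]
}}

```text
t: 56.95
ee_pos: [634.8, 237.1, 410.2]
orientation: [-0.433, -3.111, 0.001]
ft_force: [0.4, -0.5, -0.3]
width: 88.0
grasp_force: 0.0
```

Request:
{"fn": "step_arm", "kwargs": {
  "targets": [
    [[0.015,-0.549,0,0,0,-1,1],[0.015,-0.549,0,0,0,-1,1],[0.015,-0.549,0,0,0,-1,1],[0.015,-0.549,0,0,0,-1,1],[0.015,-0.549,0,0,0,-1,1]]
  ]
}}

```text
t: 57.58
ee_pos: [638.3, 99.1, 409.4]
orientation: [-0.969, -2.986, 0.002]
ft_force: [0.3, -0.9, -0.7]
width: 87.9
grasp_force: 0.0
```

Request:
{"fn": "step_arm", "kwargs": {
  "targets": [
    [[0.015,-0.549,0,0,0,-1,1],[0.015,-0.549,0,0,0,-1,1],[0.015,-0.549,0,0,0,-1,1],[0.015,-0.549,0,0,0,-1,1],[0.015,-0.549,0,0,0,-1,1]]
  ]
}}

```text
t: 58.2
ee_pos: [641.7, -38.0, 409.3]
orientation: [-1.472, -2.772, 0.002]
ft_force: [0.1, -0.1, 0.2]
width: 87.8
grasp_force: 0.0
```

Request:
{"fn": "step_arm", "kwargs": {
  "targets": [
    [[0.015,-0.549,0,0,0,-1,1],[0.015,-0.549,0,0,0,-1,1],[0.015,-0.549,0,0,0,-1,1],[0.015,-0.549,0,0,0,-1,1],[0.015,-0.549,0,0,0,-1,1]]
  ]
}}

```text
t: 58.82
ee_pos: [645.2, -175.1, 409.3]
orientation: [-1.931, -2.475, 0.002]
ft_force: [-0.2, -0.5, -0.4]
width: 87.9
grasp_force: 0.0
```

Request:
{"fn": "step_arm", "kwargs": {
  "targets": [
    [[0.015,-0.549,-0.3,0,0,-1,1],[0.015,-0.549,-0.3,0,0,-1,1],[0.015,-0.549,-0.3,0,0,-1,1],[0.015,-0.549,-0.3,0,0,-1,1],[0.015,-0.549,-0.3,0,0,-0.9,1]]
  ]
}}

```text
t: 59.45
ee_pos: [650.1, -312.1, 334.9]
orientation: [-2.325, -2.112, 0.0]
ft_force: [0.3, -0.2, 0.7]
width: 87.6
grasp_force: 0.0
```

Request:
{"fn": "step_arm", "kwargs": {
  "targets": [
    [[0,0,0,0,0,0,1],[0,0,0,0,0,0,1],[0,0,0,0,0,0,1],[0,0,0,0,0,0,1],[0,0,0,0,0,0,1]]
  ]
}}

```text
t: 60.08
ee_pos: [650.5, -309.7, 336.6]
orientation: [2.319, 2.118, 0.0]
ft_force: [-0.4, -0.7, 0.0]
width: 87.9
grasp_force: 0.0
```

```bash
python3 - <<'E'
from h import *
st();im=snap('wrist','w12');print(w2px(im,[[650,-240,55],[639,-359,55],[661,-121,55]]).round())
g=cv2.cvtColor(im['pixels'],cv2.COLOR_RGB2HSV)
m=((g[...,1]<40)&(g[...,2]>185)).astype(np.uint8)*255
for c in cv2.findContours(m,0,1)[0]:
    if cv2.contourArea(c)>150:
        r=cv2.minAreaRect(c);b=cv2.boxPoints(r);w=px2w(im,b,55)[:,:2];print('white',cv2.boundingRect(c),w.mean(0).round(1),[round(float(np.linalg.norm(w[i]-w[i-1])),1) for i in range(4)])
E
```

```text
t 60.08 p [ 650.5 -309.7  336.6] yaw -5.2 q6 -0.37 tilt [ 0.001 -0.   ] f [-0.4 -0.7  0. ] w 87.9
[[268. 123.]
 [269. 257.]
 [266. -57.]]
white (260, 155, 33, 101) [ 650.4 -311.7] [91.2, 24.3, 91.1, 26.9]
white (33, 95, 49, 48) [ 482.2 -221.8] [38.3, 37.5, 36.7, 37.3]
white (462, 79, 67, 56) [ 827.8 -245.2] [54.6, 27.8, 52.7, 28.6]
white (446, 66, 39, 12) [ 804.1 -215.7] [6.6, 27.7, 6.6, 27.9]
white (481, 65, 50, 36) [ 838.6 -223.3] [46.1, 13.6, 45.3, 14.0]
white (251, 0, 37, 92) [ 656.3 -185.3] [61.9, 24.4, 61.8, 26.5]
```

```bash
python3 - <<'E'
from h import *
im=load('w12');g=cv2.cvtColor(im['pixels'],cv2.COLOR_RGB2HSV)
m=((g[...,1]<40)&(g[...,2]>185))[:, 240:310]
for r in list(range(4,92,12))+list(range(150,262,7)):
    x=np.flatnonzero(m[r])+240
    if len(x)>8:
        w=px2w(im,[(x[0]-.5,r),(x[-1]+.5,r)],55);print(r,x[0],x[-1],w[:,:2].round(1).tolist(),'w',round(float(w[1,0]-w[0,0]),1))
col=g[:,270];print([int(col[r,2]) for r in range(86,98)],[int(col[r,2]) for r in range(148,160)])
print([int(g[r,275,2]) for r in range(248,276,2)])
for r in(92,155,257):print(r,px2w(im,(270,r),55)[0,:2].round(1))
E
```

```text
4 251 284 [[645.9, -156.1], [670.3, -158.3]] w 24.4
16 252 285 [[645.7, -163.7], [670.4, -165.9]] w 24.7
28 252 285 [[644.8, -171.4], [669.8, -173.6]] w 25.0
40 253 285 [[644.6, -179.3], [669.1, -181.5]] w 24.5
52 254 285 [[644.4, -187.4], [668.4, -189.6]] w 24.0
64 255 286 [[644.2, -195.7], [668.5, -197.9]] w 24.3
76 255 286 [[643.3, -204.1], [667.8, -206.3]] w 24.5
88 256 287 [[643.1, -212.8], [667.9, -215.0]] w 24.8
157 260 289 [[640.4, -266.5], [665.2, -268.7]] w 24.9
164 261 289 [[640.6, -272.4], [664.8, -274.6]] w 24.2
171 261 289 [[639.9, -278.3], [664.3, -280.5]] w 24.4
178 262 289 [[640.1, -284.3], [663.8, -286.5]] w 23.7
185 262 290 [[639.5, -290.4], [664.2, -292.7]] w 24.7
192 262 290 [[638.8, -296.6], [663.7, -298.9]] w 24.9
199 263 290 [[639.0, -302.9], [663.2, -305.1]] w 24.2
206 263 290 [[638.4, -309.3], [662.7, -311.5]] w 24.4
213 264 291 [[638.5, -315.8], [663.1, -318.0]] w 24.5
220 264 291 [[637.9, -322.3], [662.6, -324.6]] w 24.7
227 264 291 [[637.2, -329.0], [662.1, -331.2]] w 24.9
234 265 291 [[637.4, -335.8], [661.5, -338.0]] w 24.2
241 265 291 [[636.7, -342.6], [661.0, -344.8]] w 24.4
248 266 292 [[636.8, -349.6], [661.4, -351.8]] w 24.5
[230, 231, 231, 230, 223, 199, 145, 79, 48, 44, 43, 43] [51, 42, 40, 42, 41, 54, 106, 171, 210, 224, 227, 227]
[224, 224, 220, 170, 78, 109, 117, 123, 164, 172, 172, 171, 170, 170]
92 [ 654.  -216.7]
155 [ 649.2 -265.6]
257 [ 640. -359.]
```

Level axis fit: centre (654.2,-241), long axis at 87.3°, measured width about 24.5 mm (24 given). I'll set the tool yaw to −2.7° and grasp it at mid height.

Request:
{"fn": "step_arm", "kwargs": {
  "targets": [
    [[0.037,0.687,0,0,0,0.317,0.7],[0.037,0.687,0,0,0,0.317,0.7],[0,0,-0.7,0,0,0,0.7],[0,0,-0.7,0,0,0,0.7],[0,0,0,0,0,0,0.7]]
  ]
}}

```text
t: 60.75
ee_pos: [653.0, -240.9, 263.5]
orientation: [-2.269, -2.165, 0.004]
ft_force: [-0.4, -0.1, 0.9]
width: 61.4
grasp_force: 0.0
```

Request:
{"fn": "step_arm", "kwargs": {
  "targets": [
    [[0,0,0,0,0,0,0.7],[0,0,0,0,0,0,0.7],[0,0,0,0,0,0,0.7],[0,0,0,0,0,0,0.7],[0,0,0,0,0,0,0.7]]
  ]
}}

```text
t: 61.38
ee_pos: [654.0, -241.6, 266.4]
orientation: [2.273, 2.168, 0.0]
ft_force: [0.0, -0.6, 0.0]
width: 61.4
grasp_force: 0.0
```

```bash
python3 - <<'E'
from h import *
st()
E
```

```text
t 61.38 p [ 654.  -241.6  266.4] yaw -2.71 q6 -0.32 tilt [ 0. -0.] f [ 0.  -0.6  0. ] w 61.4
```

Request:
{"fn": "step_arm", "kwargs": {
  "targets": [
    [[0,0.012,-0.4,0,0,0,0.7],[0,0,-0.6,0,0,0,0.7],[0,0,-0.46,0,0,0,0.7],[0,0,0,0,0,0,0.5],[0,0,0,0,0,0,0.3]]
  ]
}}

```text
t: 62.0
ee_pos: [654.3, -241.1, 193.4]
orientation: [2.273, 2.168, 0.0]
ft_force: [0.7, 0.7, -0.3]
width: 45.1
grasp_force: 0.0
```

Request:
{"fn": "step_arm", "kwargs": {
  "targets": [
    [[0,0,0,0,0,0,0.2],[0,0,0,0,0,0,0],[0,0,0,0,0,0,0],[0,0,0,0,0,0,0],[0,0,0,0,0,0,0]]
  ]
}}

```text
t: 62.62
ee_pos: [654.2, -241.1, 194.2]
orientation: [2.273, 2.168, 0.0]
ft_force: [-2.5, 0.6, 6.6]
width: 24.0
grasp_force: 30.0
```

Request:
{"fn": "step_arm", "kwargs": {
  "targets": [
    [[0,0,0,0,0,0,0],[0,0,0,0,0,0,0],[0,0,0,0,0,0,0],[0,0,0,0,0,0,0],[0,0,0,0,0,0,0]]
  ]
}}

```text
t: 63.25
ee_pos: [654.2, -241.1, 194.1]
orientation: [2.273, 2.168, 0.0]
ft_force: [-2.5, 0.4, 5.9]
width: 23.8
grasp_force: 30.0
```

```bash
python3 - <<'E'
from h import *
st()
E
```

```text
t 63.25 p [ 654.2 -241.1  194.1] yaw -2.7 q6 -0.32 tilt [ 0.001 -0.   ] f [-2.5  0.4  5.9] w 23.8
```

Request:
{"fn": "step_arm", "kwargs": {
  "targets": [
    [[0,0,0.2,0,0,0,0],[0,0,0.5,0,0,0,0],[0,0,0.8,0,0,0,0],[0,0,0.9,0,0,0,0],[0,0,0.9,0,0,0,0]]
  ]
}}

```text
t: 63.88
ee_pos: [653.8, -240.8, 361.1]
orientation: [2.272, 2.168, 0.001]
ft_force: [0.6, 0.3, -3.5]
width: 23.9
grasp_force: 30.0
```

Request:
{"fn": "step_arm", "kwargs": {
  "targets": [
    [[0,0,0.6,0,0,0,0],[0,0,0.4,0,0,0,0],[-0.118,0.393,0,0,0,0.5,0],[-0.118,0.393,0,0,0,0.966,0],[-0.118,0.393,0,0,0,0.966,0]]
  ]
}}

```text
t: 64.5
ee_pos: [635.1, -180.1, 406.2]
orientation: [-2.074, -2.355, 0.002]
ft_force: [-0.0, 0.2, -3.7]
width: 23.5
grasp_force: 30.0
```

Request:
{"fn": "step_arm", "kwargs": {
  "targets": [
    [[-0.118,0.393,0,0,0,0.966,0],[-0.118,0.393,0,0,0,0.966,0],[-0.118,0.393,0,0,0,0.966,0],[-0.118,0.393,0,0,0,0.966,0],[-0.118,0.393,0,0,0,0.966,0]]
  ]
}}

```text
t: 65.12
ee_pos: [605.4, -81.9, 406.2]
orientation: [-1.649, -2.67, 0.002]
ft_force: [0.3, -0.4, -2.9]
width: 23.9
grasp_force: 30.0
```

Request:
{"fn": "step_arm", "kwargs": {
  "targets": [
    [[-0.118,0.393,0,0,0,0.966,0],[-0.118,0.393,0,0,0,0.966,0],[-0.118,0.393,0,0,0,0.966,0],[-0.118,0.393,0,0,0,0.966,0],[-0.118,0.393,0,0,0,0.966,0]]
  ]
}}

```text
t: 65.75
ee_pos: [576.9, 15.8, 408.2]
orientation: [1.179, 2.912, 0.0]
ft_force: [0.9, 0.2, -3.6]
width: 24.0
grasp_force: 30.0
```

Request:
{"fn": "step_arm", "kwargs": {
  "targets": [
    [[-0.118,0.393,0,0,0,0.966,0],[-0.118,0.393,0,0,0,0.966,0],[-0.118,0.393,0,0,0,0.966,0],[-0.118,0.393,0,0,0,0.966,0],[-0.118,0.393,0,0,0,0.966,0]]
  ]
}}

```text
t: 66.38
ee_pos: [547.4, 114.0, 408.2]
orientation: [0.674, 3.068, 0.0]
ft_force: [0.6, -0.2, -3.4]
width: 24.0
grasp_force: 30.0
```

Request:
{"fn": "step_arm", "kwargs": {
  "targets": [
    [[-0.118,0.393,0,0,0,0.966,0],[-0.118,0.393,0,0,0,0.966,0],[-0.118,0.393,0,0,0,0.966,0],[-0.118,0.393,0,0,0,0.966,0],[0,0,0,0,0,0.466,0]]
  ]
}}

```text
t: 67.0
ee_pos: [523.8, 192.8, 408.1]
orientation: [-0.203, -3.135, -0.0]
ft_force: [-0.6, -0.9, -2.8]
width: 24.0
grasp_force: 30.0
```

Request:
{"fn": "step_arm", "kwargs": {
  "targets": [
    [[0,0,0,0,0,0,0],[0,0,0,0,0,0,0],[0,0,0,0,0,0,0],[0,0,0,0,0,0,0],[0,0,0,0,0,0,0]]
  ]
}}

```text
t: 67.62
ee_pos: [524.3, 191.2, 408.2]
orientation: [0.211, 3.134, 0.0]
ft_force: [0.1, 0.1, -2.8]
width: 24.2
grasp_force: 30.0
```

```bash
python3 - <<'E'
from h import *
st();im=snap('wrist','w13');s=snap('scene','s13');d=snap('side','d13')
o=readout.get_obs();x,y,z=o['ee_pos']
A=cv2.imread('pics/w13.png');S=cv2.imread('pics/s13.png')[180:360,290:470];D=cv2.imread('pics/d13.png')[80:200,180:330]
M=np.zeros((600,800,3),np.uint8);M[:330,:440]=cv2.resize(A,(440,330));M[:360,440:800]=cv2.resize(S,(360,360),interpolation=2);M[365:600,:294]=cv2.resize(D,(294,235),interpolation=2)
cv2.imwrite('pics/m13.png',M)
E
```

```text
t 67.62 p [524.3 191.2 408.2] yaw 82.28 q6 -1.11 tilt [0. 0.] f [ 0.1  0.1 -2.8] w 24.2
```

Request:
{"fn": "step_arm", "kwargs": {
  "targets": [
    [[-0.004,0.006,-0.4,0,0,0,0],[0,0,-0.4,0,0,0,0],[0,0,-0.2,0,0,0,0],[0,0,-0.05,0,0,0,0],[0,0,0,0,0,0,0]]
  ]
}}

```text
t: 68.4
ee_pos: [524.3, 191.7, 356.1]
orientation: [0.211, 3.134, 0.0]
ft_force: [0.1, 1.0, -3.6]
width: 24.0
grasp_force: 30.0
```

Request:
{"fn": "step_arm", "kwargs": {
  "targets": [
    [[0,0,-0.01,0,0,0,0],[0,0,-0.01,0,0,0,0],[0,0,0,0,0,0,0],[0,0,0,0,0,0,0],[0,0,0,0,0,0,0]]
  ]
}}

```text
t: 69.03
ee_pos: [524.0, 191.6, 354.7]
orientation: [0.211, 3.134, 0.0]
ft_force: [-0.8, 1.1, -3.2]
width: 23.9
grasp_force: 30.0
```

Request:
{"fn": "step_arm", "kwargs": {
  "targets": [
    [[0,0,-0.012,0,0,0,0],[0,0,-0.012,0,0,0,0],[0,0,0,0,0,0,0],[0,0,0,0,0,0,0],[0,0,0,0,0,0,0]]
  ]
}}

```text
t: 69.65
ee_pos: [524.1, 191.7, 353.5]
orientation: [0.211, 3.134, 0.0]
ft_force: [-0.0, -0.1, -3.5]
width: 24.0
grasp_force: 30.0
```

Request:
{"fn": "step_arm", "kwargs": {
  "targets": [
    [[0,0,-0.01,0,0,0,0],[0,0,-0.008,0,0,0,0],[0,0,0,0,0,0,0],[0,0,0,0,0,0,0],[0,0,0,0,0,0,0]]
  ]
}}

```text
t: 70.28
ee_pos: [524.1, 191.6, 353.1]
orientation: [0.211, 3.134, 0.0]
ft_force: [-2.2, -1.1, 5.4]
width: 23.7
grasp_force: 30.0
```

Contact: the force went from −3.5 to +5.4 N. I'll release gently.

Request:
{"fn": "step_arm", "kwargs": {
  "targets": [
    [[0,0,0.006,0,0,0,0],[0,0,0,0,0,0,0],[0,0,0,0,0,0,0.29],[0,0,0,0,0,0,0.33],[0,0,0,0,0,0,0.4]]
  ]
}}

```text
t: 70.9
ee_pos: [524.1, 191.7, 352.7]
orientation: [0.211, 3.134, 0.0]
ft_force: [0.1, 0.1, 0.3]
width: 34.3
grasp_force: 0.0
```

Request:
{"fn": "step_arm", "kwargs": {
  "targets": [
    [[0,0,0,0,0,0,0.6],[0,0,0,0,0,0,0.6],[0,0,0,0,0,0,0.6],[0,0,0.2,0,0,0,0.6],[0,0,0.5,0,0,0,0.6]]
  ]
}}

```text
t: 71.53
ee_pos: [523.7, 191.5, 387.8]
orientation: [-0.211, -3.132, 0.001]
ft_force: [0.4, 0.1, -0.7]
width: 52.7
grasp_force: 0.0
```

Request:
{"fn": "step_arm", "kwargs": {
  "targets": [
    [[0,0,0.8,0,0,0,0.6],[0,0,0.8,0,0,0,0.6],[0.3,-0.3,0,0,0,0,0.6],[0.3,-0.3,0,0,0,0,0.6],[0,0,0,0,0,0,0.6]]
  ]
}}

```text
t: 72.15
ee_pos: [554.8, 160.2, 466.5]
orientation: [-0.214, -3.132, 0.001]
ft_force: [0.4, 0.6, 0.2]
width: 52.6
grasp_force: 0.0
```

```bash
python3 - <<'E'
from h import *
st();snap('wrist','w14');snap('scene','s14');snap('side','d14')
A=cv2.imread('pics/w14.png');S=cv2.imread('pics/s14.png')[180:360,290:470];D=cv2.imread('pics/d14.png')[80:200,180:330]
M=np.zeros((600,800,3),np.uint8);M[:330,:440]=cv2.resize(A,(440,330));M[:360,440:800]=cv2.resize(S,(360,360),interpolation=2);M[365:600,:294]=cv2.resize(D,(294,235),interpolation=2)
cv2.imwrite('pics/m14.png',M)
E
```

```text
t 72.15 p [554.8 160.2 466.5] yaw 82.17 q6 -1.17 tilt [-0.002 -0.001] f [0.4 0.6 0.2] w 52.6
```

View pics/m14.png

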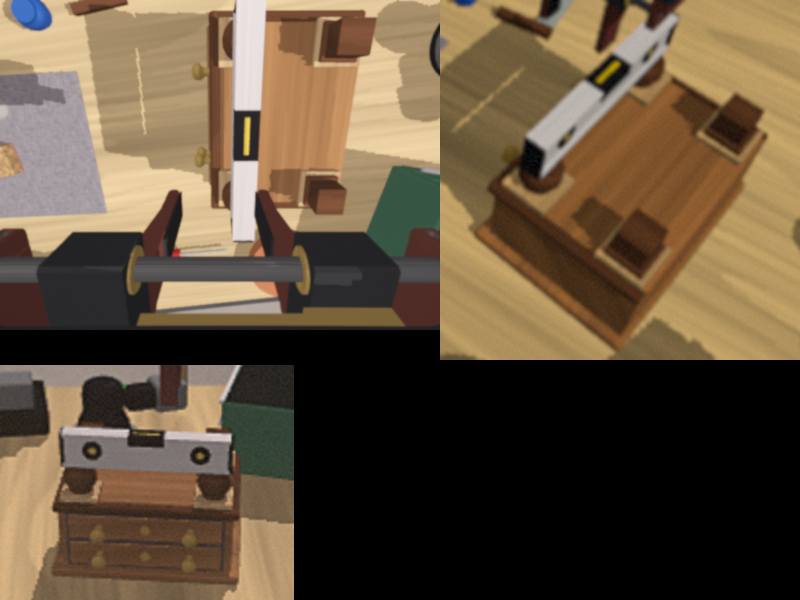

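The composite shows all four feet upright on their blocks, with the level standing on both bun tops and the gripper clear. I'll check the level's centring numerically and hand in if it is good.

```bash
python3 - <<'E'
from h import *
im=load('w14');g=cv2.cvtColor(im['pixels'],cv2.COLOR_RGB2HSV)
rows=[];
for r in range(20,290,10):
    x=np.flatnonzero((g[r,270:370,1]<40)&(g[r,270:370,2]>170))+270
    if 20<len(x)<45: rows.append(((x[0]+x[-1])/2,r))
w=px2w(im,rows,214)[:,:2];v=cv2.fitLine(w.astype(np.float32),2,0,.01,.01).ravel()
print('axis deg',np.degrees(np.arctan2(v[1],v[0]))%180,'want 172.3')
b=(g[100:230,312,2]<150);i=np.flatnonzero(b)+100;yv=g[100:230,312];print(i.min(),i.max())
c=px2w(im,(312.5,(i.min()+i.max())/2),214)[0,:2];print('centre~',c.round(1),'want 524 191.5; line dist',((c-v[2:])[0]*v[1]-(c-v[2:])[1]*v[0]).round(1))
ok=np.linalg.norm(c-[524,191.5])<5;print(ok)
if ok: print(ctrl.close_job())
E
```

```text
axis deg 172.27281 want 172.3
141 204
centre~ [523. 190.] want 524 191.5; line dist -0.1
True
the job is handed in; nothing more can be done
None
```

I handed the job in at about 72 s: all four feet stand upright and centred on their corner blocks, and the spirit level rests on both bun feet, measured within 2 mm of centre and 0.1° of parallel.

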